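# Empty the finishing machine's catch tray into the tote

### The job

Collect the two finished castings from the machine's catch tray and stand them side by side in the blue tote, each flat on its flange on the tote's floor, set down gently and not dropped. Once both are in, swing the tote's carry handle up until it snaps home upright and stays there by itself. Do not bump the yellow sensor bar over the tray, and leave the jar, the mug and the screwdriver where they are.

Things in the scene. Friction and masses are not known exactly. Their poses are not given: they have to be found in the camera images.
- casting0_center (a point): Centre (half-way up, 25 mm above the underside) of an aluminium flanged bush casting, about 180 g: a round flange 50 mm in diameter and 8 mm thick at the bottom, and on it a round barrel 34 mm in diameter rising to 50 mm. Grip it across the barrel, from any side. Own z up along its axis. It stands on its flange on the tray's floor, near the tray's middle line.
- casting1_center (a point): Same as casting0_center, a second identical casting, 90 to 190 mm farther along the tray's x.
- machine: Fixed green finishing machine. Origin on the bench under the middle of its catch tray; x points away from the robot along the tray into the machine, y across, z up. Tray: floor 20 mm above the bench, inner x -155 to +185 mm, inner y +-65 mm, walls' tops 35 mm above the bench. Housing at the far end: x +185 to +385 mm, y +-130 mm, 162 mm tall.
- sensor_bar: Fixed yellow bar along the tray's middle line, right above the castings, held at its far end by the housing. Origin at its underside, 180 mm above the bench, over the tray's centre; axes as the machine's. Spans x -150 to +215, y +-15, z 0 to 30 mm. A tool pointing straight down at a casting hits it: reach under it from either side (+-y) with the tool leaning 30 to 45 degrees. Do not push it with over 10 N.
- tote_floor (a point): Centre of the inner floor of the fixed blue open tote, 10 mm above the bench. x across the tote, roughly to the robot's left (inner width 188 mm), y along it (inner length 300 mm), z up. Walls 6 mm thick, rim 49 mm above this floor; at the middle of both end walls (y = +-159 mm) an ear 30 mm wide rises to 95 mm above the bench and carries the handle's hinge.
- handle_hinge (a point): Middle of the hinge axis of the tote's carry handle, 75 mm straight above tote_floor; axes as tote_floor, the hinge axis runs along y.
- handle_grip (a point): Middle of the handle's black grip bar: round, 12 mm diameter, 220 mm long, along the tote's y, 135 mm from the hinge axis; two thin side arms at y = +-168 mm join it to the ears. Folded, it lies level with the hinge, on the tote's -x side, 35 mm outside the wall; raised, it is 135 mm above the hinge.
- handle (a joint): Angle of the carry handle, rad: 0 folded down level (start), 1.571 upright against its end stop; it swings the bar up from the tote's -x side to above its middle. An over-centre spring holds it: below about 1.2 it pulls back to 0 (about 4 N at the bar at the start, growing less), past that it pulls to the stop and keeps it there.
- jar_mid (a point): Bystander: yellow jar 60 mm in diameter, 85 mm tall; this is half-way up. It stands on the bench beside the tote's +x wall.
- mug_mid (a point): Bystander: white mug 72 mm in diameter, 80 mm tall; this is half-way up. On the bench beside the catch tray (-y).
- screwdriver_grip (a point): Bystander: screwdriver lying on the bench at the robot's end of the catch tray, across it, 130 mm long, under 40 mm high; this is the middle of its handle.

How it is judged:
By the outcome, as a careful person would: the job done as asked, in the order asked, and still so for the second after the job is handed in, with the robot touching nothing.
It also fails if it takes over 72 s, if anything falls off the work surface, if the arm or the gripper's body presses on something with over 40 N, if the wrist force passes 120 N, or if a joint passes its speed limit or range.

### The arm

A 6-joint arm with a two-finger parallel gripper is mounted at the origin on the work surface. World frame = base frame: x ahead of the robot, y to its left, z up, the work surface at z = 0. Lengths are in m, angles in rad, forces in N, time in s.
With the tool pointing down it reaches from about 0.275 to 1 m from the base axis. Payload 8.4 kg.
Tool frame: the origin (TCP) lies at the very end of the fingers, on their centre line; the grasp point (between the pads) lies 19 mm behind it; z points along the fingers, x is the direction in which the jaws open and shut, and the axes are right-handed (so a half turn about z gives the same grasp; the last joint's range is limited). The gripper opens to 85 mm and grips with 20 to 120 N. Pads are 22 mm wide; open, the fingers measure 114 mm over their backs; the gripper's body (76 mm by 85 mm) begins 54 mm behind the grasp point. The pads swing forward as they close: fully open they stand 13 mm farther back than shut.
Start: joints at [-0.002, 0.353, 1.633, -0, 1.155, -0.002], TCP at [0.625, -0, 0.231] pointing down, gripper open.
Joint ranges: [-2.63, 2.63], [-0.92, 2.1], [0.06, 2.66], [-1.3, 4.44], [0, 2.69], [-3.02, 3.02]. Speed limits (rad/s): [2.22, 2.22, 2.79, 3.14, 3.14, 3.14].

### API

Orientations are given as a unit quaternion [w, x, y, z].
In Python, from rig import manip gives the robot as it stands.
- The arm moves only by the tool jog_arm, never from a script. Its argument "deltas" is one flat list of numbers, 7 for each row, row after row: the shift along the tool's x, y, z in cm, then the turn, a rotation vector about the tool's x, y, z in rad, then the closure, from 0 (fully open) to 1 (shut). A call has 1 to 5 rows; each row shifts and turns the commanded pose from where the row before left it, along the tool's axes as they then stand; what a row does not reach is not made up. A row lasts 1/8 s, in which the tool goes at most 62.5 mm and 10.7 degrees, less where a joint would pass 70% of its speed; a pose out of reach is approached as far as the arm can. A call is refused whole if a number of a shift passes 6.25 or a number of a turn 0.188, either way. A call with a gripper value outside its range is refused whole. The fingers move at their own pace and stop on an object; "squeeze" is the grip in N (left out, the last holds). Time passes only in rows, so rows that do not move let the fingers close. It gives the time, the measured TCP pose, the force and the opening at its end, in the units of the state.
- manip.observe(): the state, without advancing time (a new reading comes with each control period).
- manip.get_image(name): name is "scene" or "side" or "wrist"; returns the picture (384x512x3 uint8, red, green, blue); there is no depth.
- manip.camera_info(name): a dict with "camera_matrix" (3x3 intrinsics, pixels), "cam_to_world" (4x4, takes a point from camera to world coordinates); the wrist camera has in their place "tool_from_camera" (4x4, takes a point from camera to tool coordinates, whose origin is the TCP and whose axes are the tool frame's). Camera axes: x right, y down, z forward; pixel columns grow to the right and rows downward; lengths in m; the calibration is good to about 2 mm. The wrist camera is an equidistant fisheye: a pixel r from the principal point sees the ray r / f radians off the axis. A picture is of the moment at which its call begins: read the wrist's pose just before it. camera_info takes no time and is no camera call.
- manip.finish_job(): hands the job in, once; it reports no verdict.
The state is a dict: "t": time; "qpos": joint angles; "qvel": joint speeds; "tau": joint torques, N m; "position": TCP position; "tool_rot": TCP orientation; "contact_force": force on the tool from outside, world axes, zero at the start; "moment": the same for the moment, N m; "grip_width": finger opening in m.
Only numpy, scipy, OpenCV 4.12 (cv2) and the standard library are available. Lean on these libraries where they do the work, as an engineer would, in place of code of your own. Each camera call takes 0.05 s, during which the arm holds its last target.

## Working session

There is one attempt and no reset: what is moved stays moved. The work goes in short steps, Python scripts to look and compute and a tool call to move; the robot and the scene stay as the last step left them, time stands still between calls to the robot, and variables do not carry over. Pictures are saved under pics/ and viewed, and the job is handed in when it is done.

Besides the shell and the picture viewer there is one more tool, called after ">>>" as a command line: name --argument value ..., lists and objects as JSON in quotes. jog_arm: Moves the arm, as the interface text tells. Its arguments: {"type":"object","properties":{"deltas":{"type":"array","items":{"type":"number"}},"squeeze":{"type":"number"}},"required":["deltas"]}

```bash
ls; mkdir -p pics
python3 - <<'E'
from rig import manip
import cv2, numpy as np
np.set_printoptions(precision=4,suppress=True)
print(manip.observe())
for n in ["scene","side","wrist"]:
    im=manip.get_image(n); cv2.imwrite(f"pics/{n}0.png",im[:,:,::-1]); print(n,manip.camera_info(n))
E
```

```text
pics
{'t': 0.0, 'qpos': array([-0.0024,  0.3536,  1.6341, -0.    ,  1.1552, -0.0024]), 'qvel': array([-0.0014, -0.0015, -0.0021,  0.0013,  0.0002,  0.    ]), 'tau': array([ -0.002 , -60.5236, -34.2063,  -0.0003,   0.0095,   0.    ]), 'position': array([ 0.6245, -0.    ,  0.2306]), 'tool_rot': array([ 0.    ,  1.    , -0.    , -0.0007]), 'contact_force': array([-0.2025,  0.4566, -0.488 ]), 'moment': array([ 0.0032, -0.01  ,  0.0321]), 'grip_width': 0.08529164504567957}
scene {'camera_matrix': array([[379.198 ,   0.    , 255.5377],
       [  0.    , 379.198 , 190.2723],
       [  0.    ,   0.    ,   1.    ]]), 'cam_to_world': array([[-0.2079,  0.7522, -0.6252,  1.2605],
       [ 0.9781,  0.1534, -0.1407,  0.1823],
       [-0.0099, -0.6408, -0.7677,  1.0561],
       [ 0.    ,  0.    ,  0.    ,  1.    ]])}
side {'camera_matrix': array([[479.6979,   0.    , 254.8346],
       [  0.    , 479.6979, 189.8381],
       [  0.    ,   0.    ,   1.    ]]), 'cam_to_world': array([[ 0.8193, -0.3518,  0.4528, -0.0655],
       [-0.5734, -0.5134,  0.6385, -0.782 ],
       [ 0.0079, -0.7827, -0.6223,  0.8951],
       [ 0.    ,  0.    ,  0.    ,  1.    ]])}
wrist {'camera_matrix': array([[297.3186,   0.    , 255.9104],
       [  0.    , 297.3186, 196.715 ],
       [  0.    ,   0.    ,   1.    ]]), 'tool_from_camera': array([[ 1.    , -0.0002, -0.0002, -0.0007],
       [ 0.0002,  0.9546,  0.2979, -0.0773],
       [ 0.0001, -0.2979,  0.9546, -0.1431],
       [ 0.    ,  0.    ,  0.    ,  1.    ]])}
```

View pics/scene0.png

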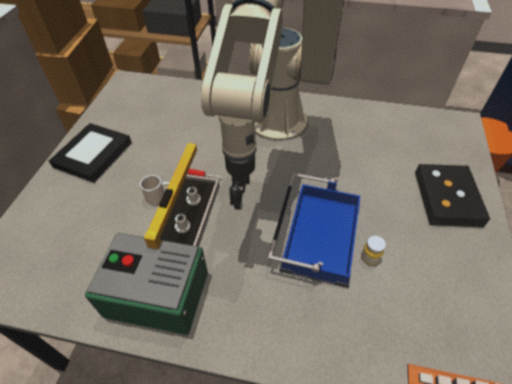

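View pics/side0.png

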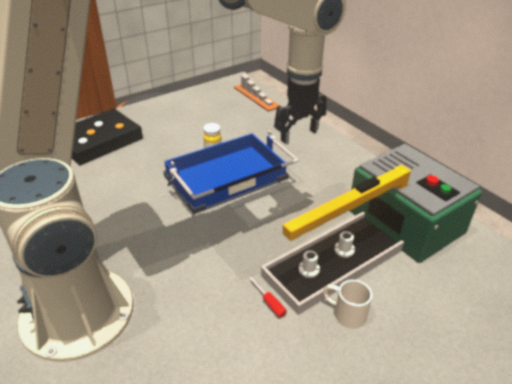

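View pics/wrist0.png

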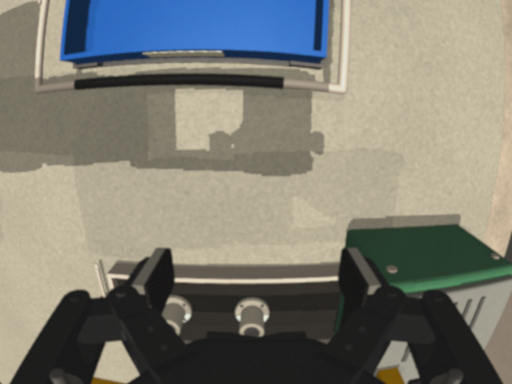

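```bash
cat > h.py <<'E'
import numpy as np, cv2
from scipy.spatial.transform import Rotation as R
np.set_printoptions(precision=4,suppress=True)
from rig import manip
def quat(q): return R.from_quat([q[1],q[2],q[3],q[0]])
def pose(s=None):
    s=s or manip.observe(); T=np.eye(4); T[:3,:3]=quat(s['tool_rot']).as_matrix(); T[:3,3]=s['position']; return T
def ray(n,px,T=None):
    ci=manip.camera_info(n); K=ci['camera_matrix']
    x=(px[0]-K[0,2])/K[0,0]; y=(px[1]-K[1,2])/K[1,1]
    if n=='wrist':
        r=np.hypot(x,y); d=np.array([np.sin(r)*x/max(r,1e-9),np.sin(r)*y/max(r,1e-9),np.cos(r)])
        M=T@ci['tool_from_camera']
    else:
        d=np.array([x,y,1.]); M=ci['cam_to_world']
    d=M[:3,:3]@d; return M[:3,3],d/np.linalg.norm(d)
def onz(n,px,z,T=None):
    o,d=ray(n,px,T); return o+d*(z-o[2])/d[2]
def tri(rs):
    A=np.zeros((3,3));b=np.zeros(3)
    for o,d in rs:
        P=np.eye(3)-np.outer(d,d);A+=P;b+=P@o
    p=np.linalg.solve(A,b); return p,[np.linalg.norm((np.eye(3)-np.outer(d,d))@(p-o)) for o,d in rs]
def proj(n,p,T=None):
    ci=manip.camera_info(n);K=ci['camera_matrix']
    M=ci['cam_to_world'] if n!='wrist' else T@ci['tool_from_camera']
    c=np.linalg.inv(M)@np.append(p,1)
    if n=='wrist':
        th=np.arctan2(np.hypot(c[0],c[1]),c[2]);k=th/np.hypot(c[0],c[1]);return np.array([K[0,2]+K[0,0]*c[0]*k,K[1,2]+K[1,1]*c[1]*k])
    return (K@c[:3]/c[2])[:2]
def crop(f,x0,y0,x1,y1,s,out):
    im=cv2.imread(f)[y0:y1,x0:x1]; cv2.imwrite(out,cv2.resize(im,None,fx=s,fy=s,interpolation=cv2.INTER_CUBIC))
E
python3 - <<'E'
from h import *
crop('pics/side0.png',250,150,450,300,4,'pics/c1.png')
crop('pics/scene0.png',140,130,240,260,4.6,'pics/c2.png')
crop('pics/scene0.png',260,165,400,290,5.0,'pics/c3.png')
crop('pics/wrist0.png',90,255,370,345,2.8,'pics/c4.png')
E
```

```text
(no output)
```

View pics/c1.png

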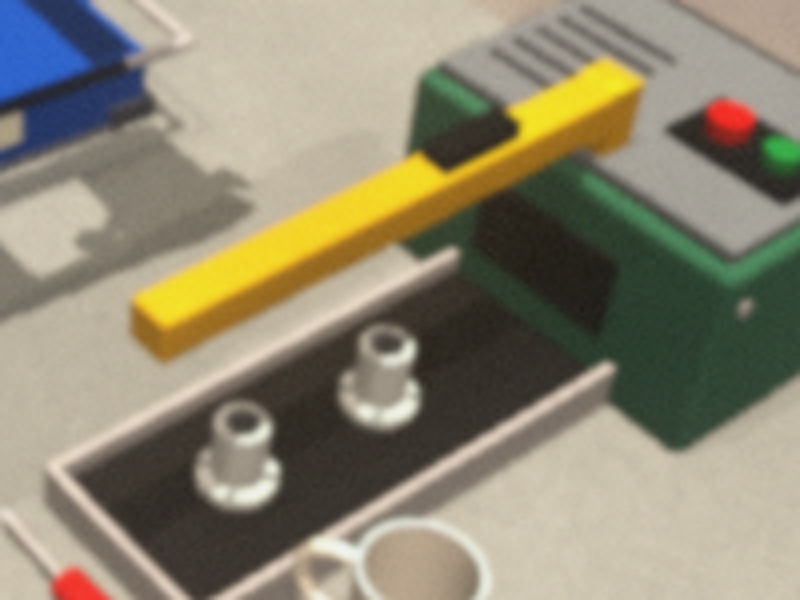

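View pics/c2.png

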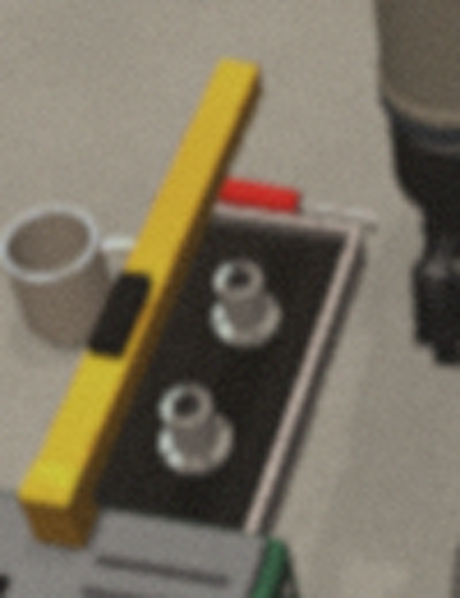

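View pics/c3.png

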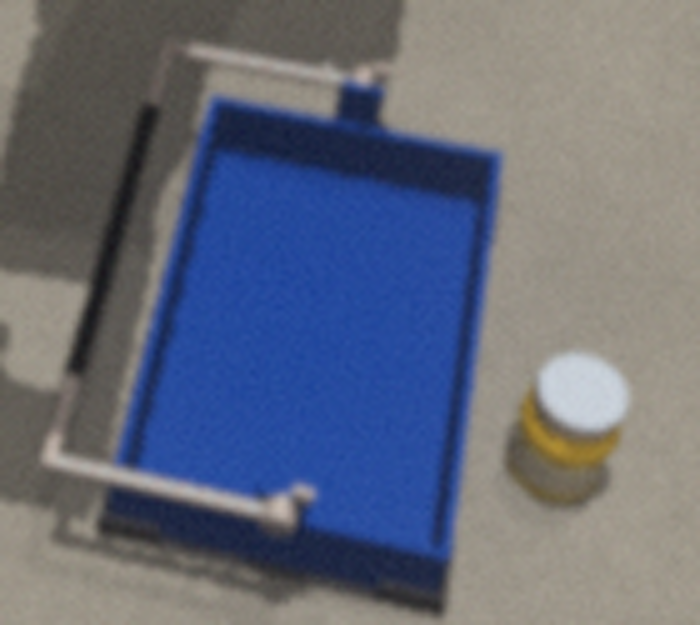

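View pics/c4.png

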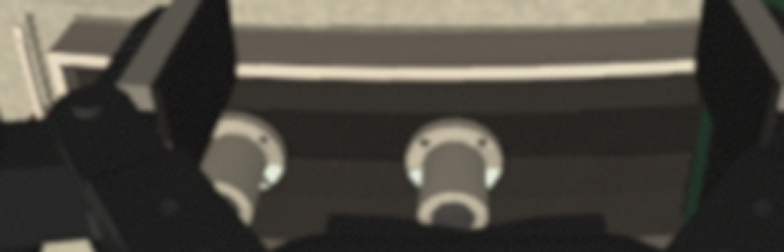

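```bash
python3 - <<'E'
from h import *
T=pose()
S=lambda x,y:((x+.5)/4+250-.5,(y+.5)/4+150-.5)
C=lambda x,y:((x+.5)/4.6+140-.5,(y+.5)/4.6+130-.5)
D=lambda x,y:((x+.5)/5+260-.5,(y+.5)/5+165-.5)
W=lambda x,y:((x+.5)/2.8+90-.5,(y+.5)/2.8+255-.5)
for n,a,b in [('c0',S(243,423),C(239,280)),('c1',S(387,344),C(187,405))]:
    print(n,'tri',tri([ray('side',a),ray('scene',b)]),onz('side',a,.07)[:2],onz('scene',b,.07)[:2])
print('c1 wrist',onz('wrist',W(453,212),.07,T), 'flange',onz('wrist',W(453,160),.028,T))
print('c0 w', onz('wrist',W(237,155),.028,T))
print('bar near side',onz('side',S(133,302),.21),onz('side',S(165,325),.21),'far',onz('side',S(605,58),.21),onz('side',S(643,84),.21))
print('bar near scene',onz('scene',C(222,62),.21),onz('scene',C(262,68),.21),'far',onz('scene',C(22,495),.21),onz('scene',C(75,505),.21))
print('tray corner +y near: side',onz('side',S(52,470),.035),'scene',onz('scene',C(360,228),.035),'far',onz('side',S(458,253),.035),onz('scene',C(252,530),.035),'-y wall',onz('side',S(612,368),.035),onz('side',S(215,597),.035))
print('tote rim scene',[onz('scene',D(*p),.059)[:2] for p in [(213,98),(501,153),(447,553),(118,475)]])
print('grip scene',[onz('scene',D(*p),.085)[:2] for p in [(150,106),(77,372)]])
print('grip wrist',[onz('wrist',p,.085,T)[:2] for p in [(75,84.5),(283,80.5)]])
print('jar',onz('scene',D(583,392),.085))
E
python3 - <<'E'
E
```

```text
c0 tri (array([ 0.501 , -0.212 ,  0.0687]), [np.float64(0.0006051698504357512), np.float64(0.0006051698504357463)]) [ 0.5004 -0.2134] [ 0.5016 -0.211 ]
c1 tri (array([ 0.6173, -0.2117,  0.0695]), [np.float64(0.0006364155765651415), np.float64(0.000636415576565145)]) [ 0.6172 -0.2126] [ 0.6173 -0.211 ]
c1 wrist [ 0.6176 -0.207   0.07  ] flange [ 0.617  -0.2079  0.028 ]
c0 w [ 0.5002 -0.2101  0.028 ]
bar near side [ 0.4132 -0.2101  0.21  ] [ 0.4162 -0.2335  0.21  ] far [ 0.7892 -0.1995  0.21  ] [ 0.7873 -0.2312  0.21  ]
bar near scene [ 0.4199 -0.23    0.21  ] [ 0.4201 -0.2003  0.21  ] far [ 0.7882 -0.2271  0.21  ] [ 0.7884 -0.1947  0.21  ]
tray corner +y near: side [ 0.4051 -0.154   0.035 ] scene [ 0.4051 -0.1486  0.035 ] far [ 0.7481 -0.1506  0.035 ] [ 0.6853 -0.1465  0.035 ] -y wall [ 0.7492 -0.2858  0.035 ] [ 0.4248 -0.2831  0.035 ]
tote rim scene [array([0.3893, 0.1523]), array([0.3993, 0.349 ]), array([0.7061, 0.3293]), array([0.6943, 0.1358])]
grip scene [array([0.4275, 0.1125]), array([0.6448, 0.1015])]
grip wrist [array([0.4278, 0.1144]), array([0.6495, 0.1032])]
jar [0.5979 0.399  0.085 ]
```

```bash
cat >> h.py <<'E'
def lean(deg,yaw=0):  # tool down, leaning back toward +y by deg; then yaw about world z
    return R.from_euler('z',yaw,degrees=True)*R.from_euler('x',-deg,degrees=True)*R.from_euler('x',180,degrees=True)
def plan(p,Rt,n,g=0):
    s=manip.observe();T=pose(s);p0=T[:3,3];R0=R.from_matrix(T[:3,:3]);rv=(R0.inv()*Rt).as_rotvec()
    Rc=R0;out=[]
    for i in range(n):
        d=Rc.inv().apply((np.array(p)-p0)/n)*100
        out.append(list(d)+list(rv/n)+[g]); Rc=Rc*R.from_rotvec(rv/n)
    print('t',round(s['t'],2),'q',s['qpos'],'pos',p0,'F',s['contact_force'],'w',s['grip_width'])
    for o in out: print(np.round(o,3).tolist())
E
python3 - <<'E'
from h import *
Rt=lean(38);a=Rt.as_matrix()[:,2];print(a,Rt.as_matrix()[:,0])
plan(np.array([.617,-.210,.054])+a*(.019-.25),Rt,5)
E
```

```text
[ 0.     -0.6157 -0.788 ] [1. 0. 0.]
t 0.15 q [-0.0024  0.3535  1.6339  0.      1.1552 -0.0024] pos [0.6246 0.     0.2307] F [ 0.3926 -0.1741  0.3674] w 0.08552056140960165
[-0.153, 1.356, -0.106, -0.133, 0.0, 0.0, 0.0]
[-0.153, 1.358, 0.074, -0.133, 0.0, 0.0, 0.0]
[-0.153, 1.336, 0.253, -0.133, 0.0, 0.0, 0.0]
[-0.153, 1.291, 0.428, -0.133, 0.0, 0.0, 0.0]
[-0.153, 1.223, 0.595, -0.133, 0.0, 0.0, 0.0]
```

>>> jog_arm --deltas '[-0.15, 1.36, -0.1, -0.133, 0, 0, 0, -0.15, 1.36, 0.07, -0.133, 0, 0, 0, -0.15, 1.34, 0.25, -0.133, 0, 0, 0, -0.15, 1.3, 0.43, -0.133, 0, 0, 0, -0.15, 1.22, 0.6, -0.133, 0, 0, 0]' --squeeze 40

```text
t: 0.78
position: [0.6177, -0.0681, 0.237]
tool_rot: [0.328, 0.945, 0.0, 0.001]
contact_force: [-0.6, -0.2, -1.2]
grip_width: 0.0854
```

Run:
```python
from h import *
T=pose();im=manip.get_image('wrist');cv2.imwrite('pics/w1.png',cv2.resize(im[:,:,::-1],None,fx=1.5,fy=1.5))
print(T, proj('wrist',[.617,-.21,.07],T)*1.5,proj('wrist',[.501,-.211,.07],T)*1.5)
Rt=lean(38);a=Rt.as_matrix()[:,2]
plan(np.array([.617,-.210,.054])+a*(.019-.07),Rt,4)
```

```text
[[ 1.     -0.0002  0.0011  0.6177]
 [ 0.0005 -0.7844 -0.6203 -0.0681]
 [ 0.001   0.6203 -0.7844  0.237 ]
 [ 0.      0.      0.      1.    ]] [383.766  262.2339] [249.2333 264.0239]
t 0.82 q [ 0.2301  0.4385  1.6759 -0.6866  1.2861  0.5161] pos [ 0.6166 -0.0682  0.2351] F [-0.6285  1.0607 -1.7138] w 0.08548411840417562
[0.015, -0.048, 4.476, 0.003, 0.0, 0.001, 0.0]
[0.014, -0.035, 4.476, 0.003, 0.0, 0.001, 0.0]
[0.013, -0.021, 4.476, 0.003, 0.0, 0.001, 0.0]
[0.012, -0.008, 4.476, 0.003, 0.0, 0.001, 0.0]
```

View pics/w1.png

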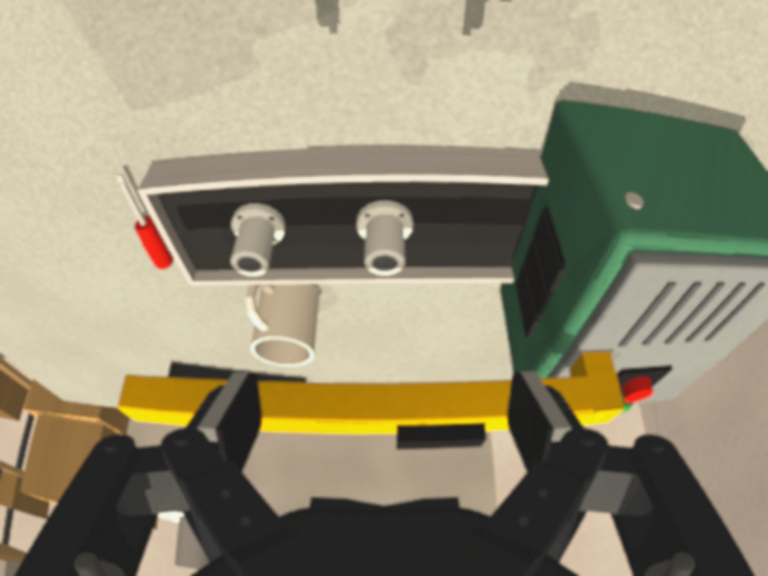

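The tops of the castings sit at (384,263) and (250,264), matching the predicted (383.8,262.2) and (249.2,264.0). I'm going in along the tool axis.

>>> jog_arm --deltas '[0.02, -0.04, 4.5, 0, 0, 0, 0, 0.01, -0.03, 4.5, 0, 0, 0, 0, 0.01, -0.02, 4.5, 0, 0, 0, 0, 0, 0, 4.4, 0, 0, 0, 0, 0, 0, 0, 0, 0, 0, 0]'

```text
t: 1.45
position: [0.6156, -0.1792, 0.0926]
tool_rot: [0.326, 0.945, -0.001, -0.003]
contact_force: [0.4, 0.8, 0.1]
grip_width: 0.0852
```

Run:
```python
from h import *
T=pose();im=manip.get_image('wrist');cv2.imwrite('pics/w2.png',cv2.resize(im[:,:,::-1],None,fx=1.5,fy=1.5))
im=manip.get_image('side');cv2.imwrite('pics/s2.png',cv2.resize(im[100:340,240:500,::-1],None,fx=3,fy=2.5))
Rt=lean(38);a=Rt.as_matrix()[:,2]
plan(np.array([.617,-.210,.054])+a*(.019),Rt,3)
```

```text
t 1.55 q [ 0.0518  0.5987  1.7808 -0.8261  0.9918  0.6027] pos [ 0.618  -0.1777  0.0955] F [-0.0832  0.5531  0.0625] w 0.08567439780079861
[-0.033, -0.004, 2.386, 0.0, 0.0, -0.0, 0.0]
[-0.033, -0.003, 2.386, 0.0, 0.0, -0.0, 0.0]
[-0.034, -0.002, 2.386, 0.0, 0.0, -0.0, 0.0]
```

View pics/w2.png

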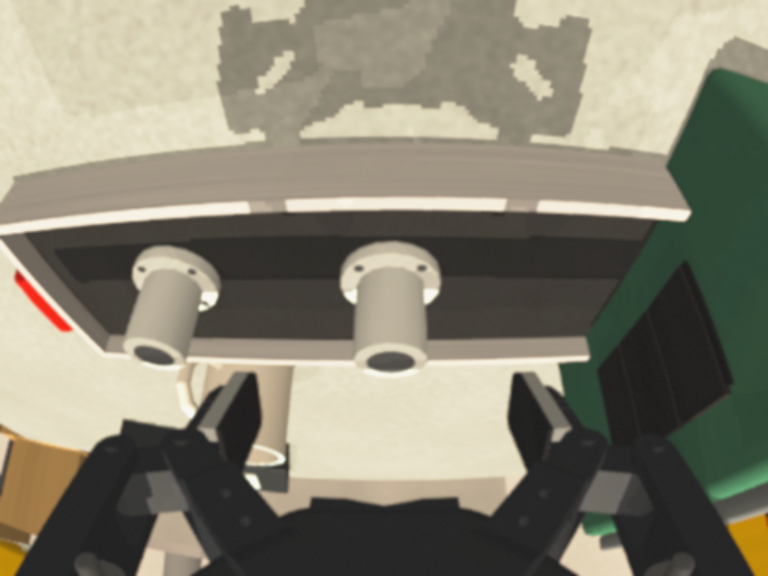

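View pics/s2.png

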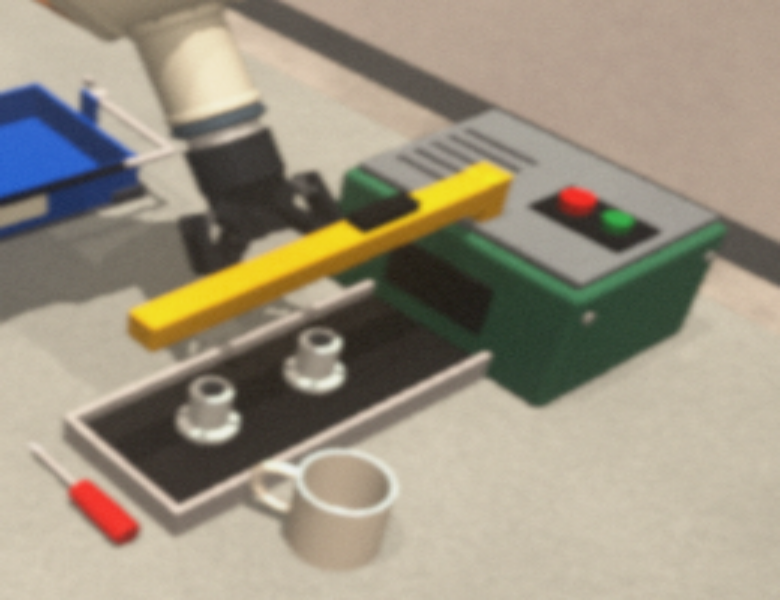

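The casting top is at (391,360) between the fingers, whose midline is at about x=384. The bar is clear. Moving on to the grasp point.

>>> jog_arm --deltas '[0.05, 0, 2.4, 0, 0, 0, 0, 0.05, 0, 2.4, 0, 0, 0, 0, 0, 0, 2.3, 0, 0, 0, 0, 0, 0, 0, 0, 0, 0, 0, 0, 0, 0, 0, 0, 0, 0]'

```text
t: 2.17
position: [0.6189, -0.2217, 0.0392]
tool_rot: [0.326, 0.945, -0.0, -0.0]
contact_force: [-0.4, -0.0, -0.1]
grip_width: 0.0856
```

Run:
```python
from h import *
T=pose();im=manip.get_image('wrist');cv2.imwrite('pics/w3.png',cv2.resize(im[:,:,::-1],None,fx=1.5,fy=1.5))
Rt=lean(38);a=Rt.as_matrix()[:,2]
plan(np.array([.617,-.210,.054])+a*(.019),Rt,1)
```

```text
t 2.23 q [-0.0185  0.6851  1.7898 -0.9123  0.8948  0.6565] pos [ 0.6192 -0.2214  0.0396] F [ 0.1341  0.1804 -0.5033] w 0.08537721350375685
[-0.221, -0.013, 0.063, 0.002, -0.0, -0.0, 0.0]
```

View pics/w3.png

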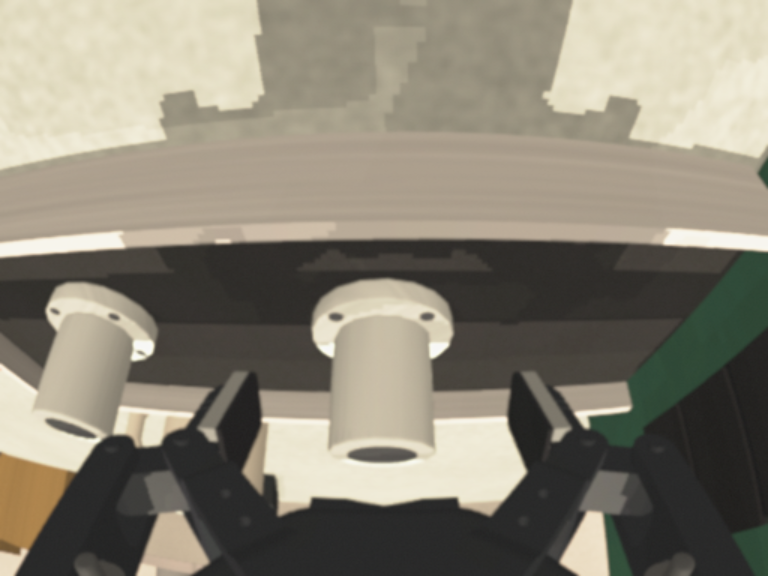

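The barrel (330–434, centred at about 383) is midway between the pads. Closing.

>>> jog_arm --deltas '[0, 0, 0, 0, 0, 0, 0.4, 0, 0, 0, 0, 0, 0, 0.7, 0, 0, 0, 0, 0, 0, 1, 0, 0, 0, 0, 0, 0, 1, 0, 0, 0, 0, 0, 0, 1]' --squeeze 50

```text
t: 2.85
position: [0.6192, -0.2214, 0.0398]
tool_rot: [0.326, 0.945, -0.0, 0.0]
contact_force: [-1.2, 2.8, 5.3]
grip_width: 0.0329
```

Run:
```python
from h import *
T=pose();im=manip.get_image('wrist');cv2.imwrite('pics/w4.png',cv2.resize(im[:,:,::-1],None,fx=1.5,fy=1.5))
Rt=lean(38);a=Rt.as_matrix()[:,2]
plan(np.array([.619,-.210,.054])+a*(.019-.15),Rt,5)
```

```text
t 2.9 q [-0.0183  0.6848  1.79   -0.9125  0.8949  0.6566] pos [ 0.6192 -0.2213  0.0398] F [-0.5232  4.802   5.368 ] w 0.03267285772554289
[-0.003, 0.002, -2.983, 0.0, -0.0, -0.0, 0.0]
[-0.003, 0.001, -2.983, 0.0, -0.0, -0.0, 0.0]
[-0.003, -0.0, -2.983, 0.0, -0.0, -0.0, 0.0]
[-0.004, -0.002, -2.983, 0.0, -0.0, -0.0, 0.0]
[-0.004, -0.003, -2.983, 0.0, -0.0, -0.0, 0.0]
```

View pics/w4.png

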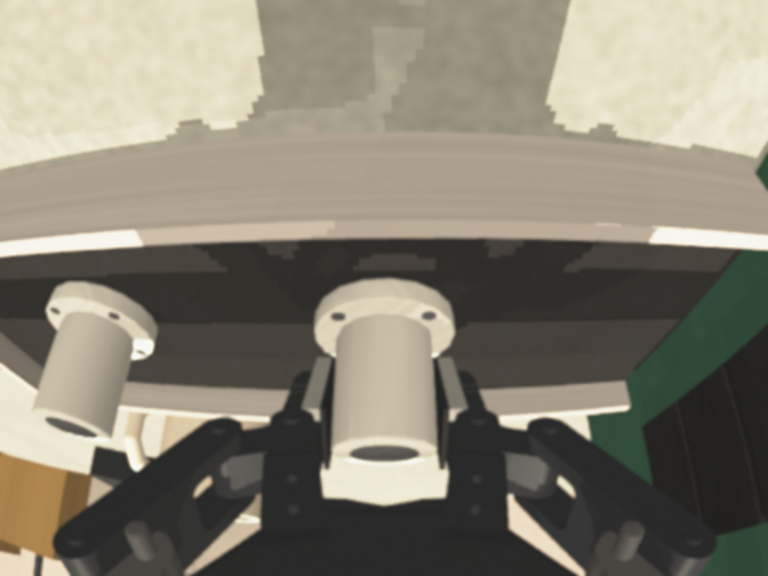

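Gripped at a width of 33 mm. Retreating along the tool axis.

>>> jog_arm --deltas '[0, 0, -1.5, 0, 0, 0, 1, 0, 0, -3, 0, 0, 0, 1, 0, 0, -3.5, 0, 0, 0, 1, 0, 0, -3.5, 0, 0, 0, 1, 0, 0, -3.5, 0, 0, 0, 1]'

```text
t: 3.52
position: [0.6185, -0.1277, 0.1584]
tool_rot: [0.326, 0.945, 0.0, -0.0]
contact_force: [0.7, -0.0, -2.0]
grip_width: 0.0325
```

Run:
```python
from h import *
T=pose();im=manip.get_image('wrist');cv2.imwrite('pics/w5.png',cv2.resize(im[:,:,::-1],None,fx=1.5,fy=1.5))
Rt=lean(38);a=Rt.as_matrix()[:,2]
plan(np.array([.56,.195,.16])+a*(.019),Rt,10,1)
```

```text
t 3.58 q [ 0.135   0.5121  1.7415 -0.7461  1.1193  0.5522] pos [ 0.6206 -0.1254  0.162 ] F [1.5975 0.9226 1.2771] w 0.0326096129847238
[-0.602, -2.536, -1.771, 0.0, -0.0, -0.0, 1.0]
[-0.602, -2.536, -1.77, 0.0, -0.0, -0.0, 1.0]
[-0.603, -2.536, -1.77, 0.0, -0.0, -0.0, 1.0]
[-0.603, -2.536, -1.77, 0.0, -0.0, -0.0, 1.0]
[-0.603, -2.536, -1.769, 0.0, -0.0, -0.0, 1.0]
[-0.604, -2.537, -1.769, 0.0, -0.0, -0.0, 1.0]
[-0.604, -2.537, -1.769, 0.0, -0.0, -0.0, 1.0]
[-0.605, -2.537, -1.768, 0.0, -0.0, -0.0, 1.0]
[-0.605, -2.537, -1.768, 0.0, -0.0, -0.0, 1.0]
[-0.605, -2.537, -1.768, 0.0, -0.0, -0.0, 1.0]
```

View pics/w5.png

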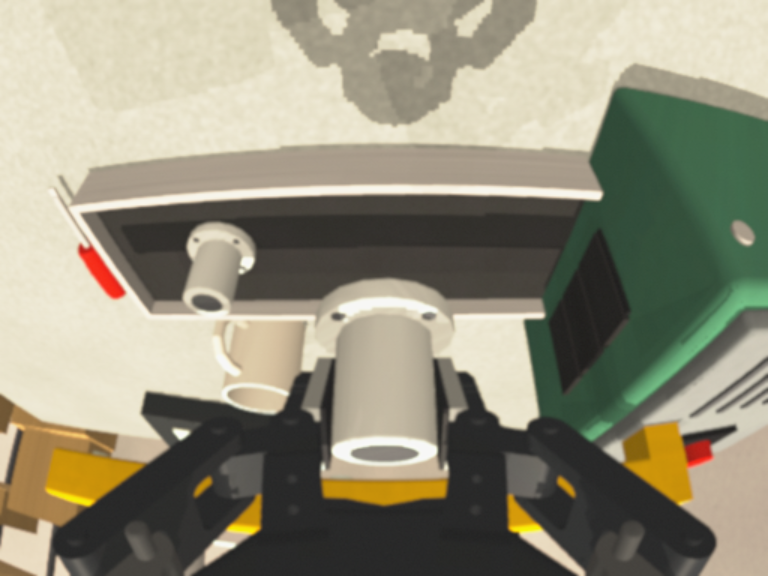

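The casting is held upright, and the view matches the one at the grasp. Traversing to above the tote.

>>> jog_arm --deltas '[-0.6, -2.54, -1.77, 0, 0, 0, 1, -0.6, -2.54, -1.77, 0, 0, 0, 1, -0.6, -2.54, -1.77, 0, 0, 0, 1, -0.6, -2.54, -1.77, 0, 0, 0, 1, -0.6, -2.54, -1.77, 0, 0, 0, 1]'

```text
t: 4.2
position: [0.5883, 0.0269, 0.1485]
tool_rot: [0.326, 0.945, 0.0, -0.0]
contact_force: [-0.0, 0.1, -2.0]
grip_width: 0.0329
```

>>> jog_arm --deltas '[-0.6, -2.54, -1.77, 0, 0, 0, 1, -0.6, -2.54, -1.77, 0, 0, 0, 1, -0.6, -2.54, -1.77, 0, 0, 0, 1, -0.6, -2.54, -1.77, 0, 0, 0, 1, -0.6, -2.54, -1.77, 0, 0, 0, 1]'

```text
t: 4.82
position: [0.5583, 0.1814, 0.1398]
tool_rot: [0.326, 0.945, 0.0, -0.0]
contact_force: [1.0, -0.3, -1.7]
grip_width: 0.0326
```

Run:
```python
from h import *
T=pose();im=manip.get_image('wrist');cv2.imwrite('pics/w6.png',cv2.resize(im[:,:,::-1],None,fx=1.5,fy=1.5))
im=manip.get_image('scene');cv2.imwrite('pics/s6.png',cv2.resize(im[100:300,200:420,::-1],None,fx=3,fy=3))
Rt=lean(38);a=Rt.as_matrix()[:,2]
plan(np.array([.56,.195,.08])+a*(.019),Rt,4,1)
```

```text
t 4.92 q [ 0.613   0.6149  1.6138 -0.5411  1.3669  0.847 ] pos [0.5583 0.1832 0.1394] F [ 0.6792  0.4674 -1.4452] w 0.03317778573605899
[0.042, -1.147, 1.465, 0.0, -0.0, 0.001, 1.0]
[0.042, -1.147, 1.465, 0.0, -0.0, 0.001, 1.0]
[0.042, -1.147, 1.465, 0.0, -0.0, 0.001, 1.0]
[0.042, -1.147, 1.465, 0.0, -0.0, 0.001, 1.0]
```

View pics/w6.png

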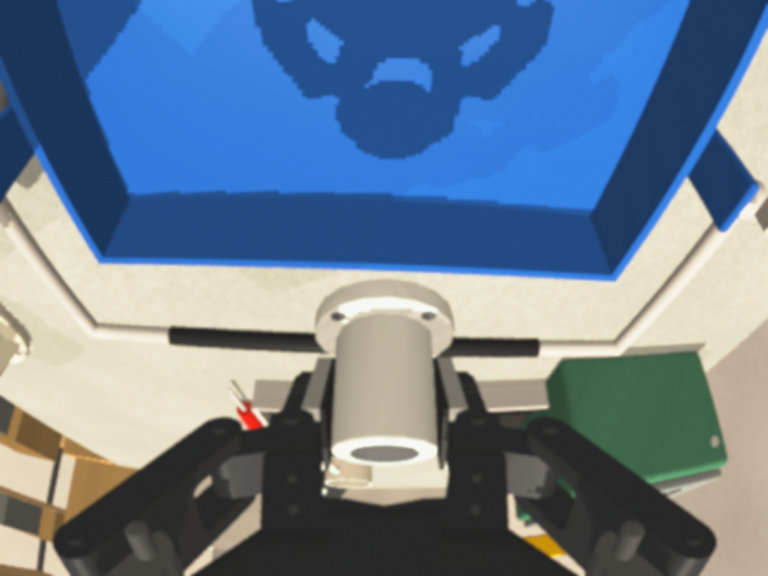

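View pics/s6.png

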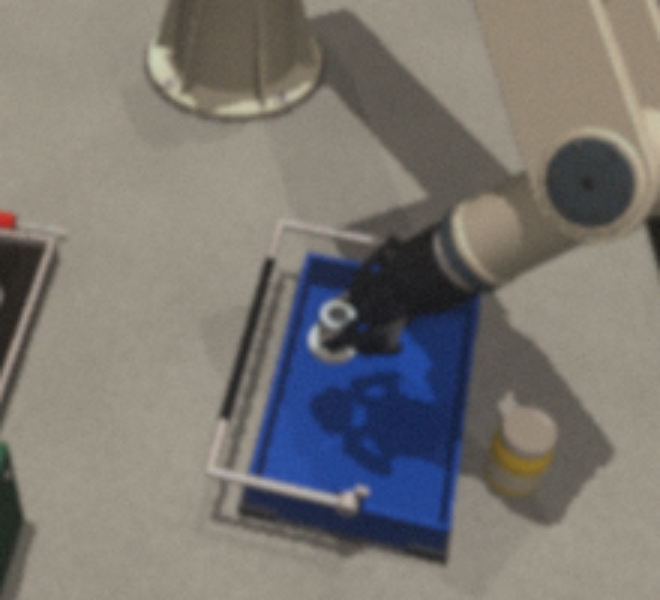

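Wrist view: casting above the tote, near its -x wall (wall base at row ~195, rim at row ~265). There's no obstruction, so I'm lowering.

>>> jog_arm --deltas '[0.04, -1.15, 1.47, 0, 0, 0, 1, 0.04, -1.15, 1.47, 0, 0, 0, 1, 0.04, -1.15, 1.47, 0, 0, 0, 1, 0.04, -1.15, 1.47, 0, 0, 0, 1, 0, 0, 0, 0, 0, 0, 1]'

```text
t: 5.55
position: [0.5596, 0.1792, 0.0633]
tool_rot: [0.327, 0.945, 0.0, -0.001]
contact_force: [-0.5, 0.4, -1.4]
grip_width: 0.0332
```

Run:
```python
from h import *
T=pose();im=manip.get_image('wrist');cv2.imwrite('pics/w7.png',cv2.resize(im[:,:,::-1],None,fx=1.5,fy=1.5))
Rt=lean(38);a=Rt.as_matrix()[:,2]
plan(np.array([.56,.195,.048])+a*(.019),Rt,4,1)
```

```text
t 5.6 q [ 0.6072  0.7159  1.6334 -0.5601  1.2657  0.9098] pos [0.5602 0.1795 0.0644] F [ 0.3712  0.8987 -0.8232] w 0.03325480474927909
[-0.003, -0.559, 0.559, 0.001, 0.0, 0.0, 1.0]
[-0.003, -0.558, 0.559, 0.001, 0.0, 0.0, 1.0]
[-0.003, -0.558, 0.56, 0.001, 0.0, 0.0, 1.0]
[-0.004, -0.557, 0.56, 0.001, 0.0, 0.0, 1.0]
```

View pics/w7.png

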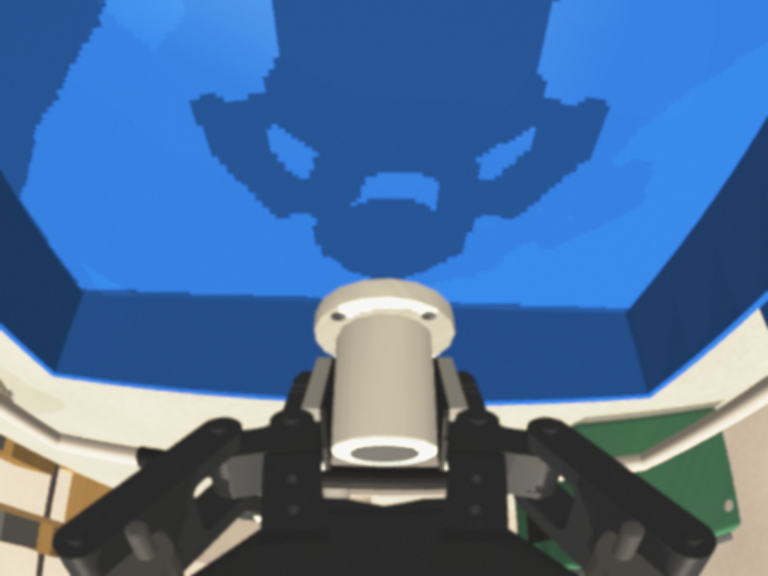

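>>> jog_arm --deltas '[0, -0.5, 0.57, 0, 0, 0, 1, 0, -0.5, 0.57, 0, 0, 0, 1, 0, -0.5, 0.57, 0, 0, 0, 1, 0, -0.4, 0.5, 0, 0, 0, 1, 0, 0, 0, 0, 0, 0, 1]'

```text
t: 6.22
position: [0.5602, 0.1812, 0.0356]
tool_rot: [0.327, 0.945, 0.0, -0.0]
contact_force: [0.1, -0.4, -2.3]
grip_width: 0.0324
```

Run:
```python
from h import *
for i in range(3):
    s=manip.observe();print(s['position'],s['contact_force'])
```

```text
[0.5602 0.1812 0.0356] [ 0.0936 -0.4259 -2.3055]
[0.5602 0.1812 0.0356] [ 0.0936 -0.4259 -2.3055]
[0.5602 0.1812 0.0356] [ 0.0936 -0.4259 -2.3055]
```

>>> jog_arm --deltas '[0, -0.12, 0.16, 0, 0, 0, 1, 0, -0.12, 0.16, 0, 0, 0, 1, 0, 0, 0, 0, 0, 0, 1]'

```text
t: 6.6
position: [0.5605, 0.1812, 0.0321]
tool_rot: [0.326, 0.945, 0.0, -0.0]
contact_force: [-0.3, -0.5, -1.5]
grip_width: 0.033
```

>>> jog_arm --deltas '[0, -0.06, 0.08, 0, 0, 0, 1, 0, 0, 0, 0, 0, 0, 1]'

```text
t: 6.85
position: [0.5605, 0.1813, 0.0311]
tool_rot: [0.326, 0.945, -0.0, 0.0]
contact_force: [-0.4, -0.1, -1.7]
grip_width: 0.0331
```

>>> jog_arm --deltas '[0, -0.03, 0.04, 0, 0, 0, 1, 0, 0, 0, 0, 0, 0, 1]'

```text
t: 7.1
position: [0.5605, 0.1812, 0.0306]
tool_rot: [0.326, 0.945, -0.0, -0.0]
contact_force: [-0.1, 0.2, -2.3]
grip_width: 0.0328
```

>>> jog_arm --deltas '[0, -0.03, 0.04, 0, 0, 0, 1, 0, 0, 0, 0, 0, 0, 1]'

```text
t: 7.35
position: [0.5605, 0.1812, 0.0301]
tool_rot: [0.326, 0.945, -0.0, -0.0]
contact_force: [-0.5, 0.1, -1.2]
grip_width: 0.0329
```

>>> jog_arm --deltas '[0, -0.03, 0.04, 0, 0, 0, 1, 0, 0, 0, 0, 0, 0, 1]'

```text
t: 7.6
position: [0.5605, 0.1812, 0.0298]
tool_rot: [0.326, 0.945, -0.0, 0.0]
contact_force: [-0.8, 0.1, 1.3]
grip_width: 0.0328
```

>>> jog_arm --deltas '[0, -0.03, 0.04, 0, 0, 0, 1, 0, 0, 0, 0, 0, 0, 1]'

```text
t: 7.85
position: [0.5605, 0.1812, 0.0298]
tool_rot: [0.327, 0.945, -0.0, 0.0]
contact_force: [-1.7, 1.9, 4.9]
grip_width: 0.0326
```

Contact made: +5 N at TCP z=0.0298, as predicted. Opening gently.

>>> jog_arm --deltas '[0, 0, 0, 0, 0, 0, 0.55, 0, 0, 0, 0, 0, 0, 0.3, 0, 0, 0, 0, 0, 0, 0.1, 0, 0, 0, 0, 0, 0, 0, 0, 0, 0, 0, 0, 0, 0]'

```text
t: 8.48
position: [0.5605, 0.1812, 0.0291]
tool_rot: [0.326, 0.945, 0.0, -0.0]
contact_force: [-0.2, 0.4, 0.6]
grip_width: 0.0852
```

Run:
```python
from h import *
T=pose();im=manip.get_image('wrist');cv2.imwrite('pics/w8.png',cv2.resize(im[:,:,::-1],None,fx=1.5,fy=1.5))
Rt=lean(38);a=Rt.as_matrix()[:,2]
plan(T[:3,3]-a*.12,Rt,4,0)
```

```text
t 8.53 q [ 0.6089  0.7667  1.6345 -0.569   1.2209  0.941 ] pos [0.5605 0.1812 0.0291] F [ 0.0604 -0.2561 -0.9542] w 0.08561024133707683
[-0.0, 0.006, -2.999, 0.0, 0.0, -0.0, 0.0]
[-0.0, 0.005, -2.999, 0.0, 0.0, -0.0, 0.0]
[-0.0, 0.003, -2.999, 0.0, 0.0, -0.0, 0.0]
[-0.0, 0.002, -2.999, 0.0, 0.0, -0.0, 0.0]
```

View pics/w8.png

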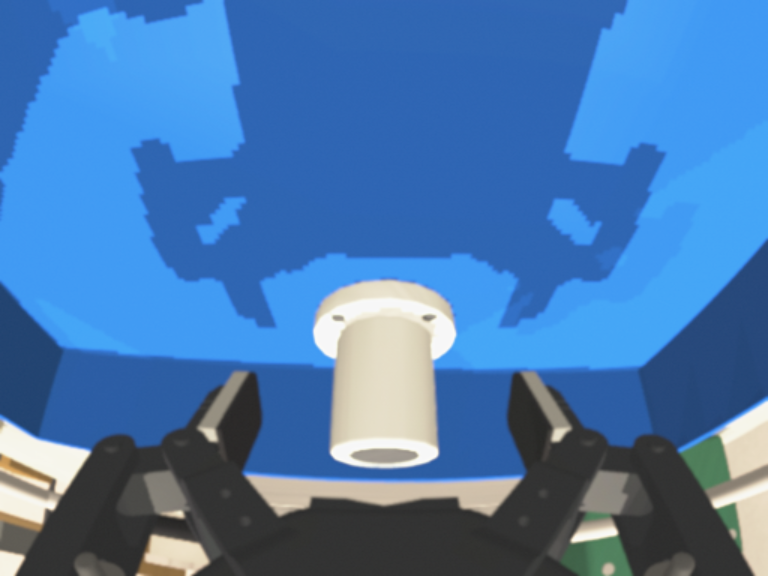

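The casting stands flat on its flange at about (385,310). It hasn't shifted, and the fingers are clear of it. Backing out, then going to casting0.

>>> jog_arm --deltas '[0, 0, -2, 0, 0, 0, 0, 0, 0, -3.5, 0, 0, 0, 0, 0, 0, -3.5, 0, 0, 0, 0, 0, 0, -3.5, 0, 0, 0, 0, 0, 0, -3.5, 0, 0, 0, 0]'

```text
t: 9.15
position: [0.5604, 0.2816, 0.1573]
tool_rot: [0.326, 0.945, 0.0, 0.0]
contact_force: [0.1, -0.3, -0.2]
grip_width: 0.0855
```

Run:
```python
from h import *
Rt=lean(38);a=Rt.as_matrix()[:,2]
T=pose();im=manip.get_image('wrist');cv2.imwrite('pics/w9.png',cv2.resize(im[:,:,::-1],None,fx=1.5,fy=1.5))
plan(np.array([.502,-.210,.054])+a*(.019-.20),Rt,8)
```

```text
t 9.2 q [ 0.722   0.6748  1.4403 -0.483   1.505   0.8739] pos [0.5617 0.285  0.1608] F [-0.0238  1.4439  3.5234] w 0.08575621669779862
[-0.753, 4.064, 2.582, -0.0, -0.001, -0.0, 0.0]
[-0.752, 4.063, 2.584, -0.0, -0.001, -0.0, 0.0]
[-0.752, 4.061, 2.586, -0.0, -0.001, -0.0, 0.0]
[-0.751, 4.06, 2.589, -0.0, -0.001, -0.0, 0.0]
[-0.75, 4.059, 2.591, -0.0, -0.001, -0.0, 0.0]
[-0.749, 4.058, 2.593, -0.0, -0.001, -0.0, 0.0]
[-0.748, 4.057, 2.595, -0.0, -0.001, -0.0, 0.0]
[-0.748, 4.055, 2.597, -0.0, -0.001, -0.0, 0.0]
```

View pics/w9.png

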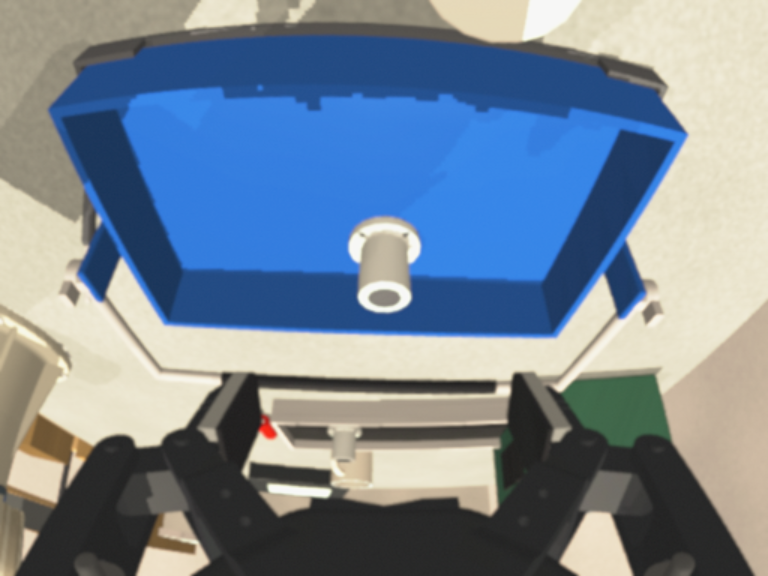

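The first casting stands in the tote at (385,245). Moving to casting0's pre-grasp.

>>> jog_arm --deltas '[-0.75, 3.5, 1.9, 0, 0, 0, 0, -0.75, 4.06, 2.59, 0, 0, 0, 0, -0.75, 4.06, 2.59, 0, 0, 0, 0, -0.75, 4.06, 2.59, 0, 0, 0, 0, -0.75, 4.06, 2.59, 0, 0, 0, 0]'

```text
t: 9.82
position: [0.523, 0.0481, 0.1814]
tool_rot: [0.326, 0.945, 0.0, 0.001]
contact_force: [-0.2, -0.9, 0.6]
grip_width: 0.0854
```

>>> jog_arm --deltas '[-0.75, 4.06, 2.59, 0, 0, 0, 0, -0.75, 4.06, 2.59, 0, 0, 0, 0, -0.75, 3.5, 2.4, 0, 0, 0, 0, 0, 0, 0, 0, 0, 0, 0]'

```text
t: 10.32
position: [0.4997, -0.0911, 0.1936]
tool_rot: [0.327, 0.945, -0.001, -0.0]
contact_force: [0.8, -0.5, -0.5]
grip_width: 0.0858
```

Run:
```python
from h import *
Rt=lean(38);a=Rt.as_matrix()[:,2]
T=pose();im=manip.get_image('wrist');cv2.imwrite('pics/w10.png',cv2.resize(im[:,:,::-1],None,fx=1.5,fy=1.5))
print(proj('wrist',[.501,-.211,.07],T)*1.5)
plan(np.array([.502,-.210,.054])+a*(.019-.06),Rt,5)
```

```text
[387.1178 290.5471]
t 10.38 q [ 0.2352  0.3246  1.9642 -0.7173  1.1487  0.6413] pos [ 0.5004 -0.0898  0.1934] F [-0.9256  0.3566  0.0452] w 0.08538536126673724
[0.032, 0.174, 2.856, 0.0, 0.0, -0.001, 0.0]
[0.032, 0.175, 2.856, 0.0, 0.0, -0.001, 0.0]
[0.032, 0.175, 2.856, 0.0, 0.0, -0.001, 0.0]
[0.032, 0.176, 2.856, 0.0, 0.0, -0.001, 0.0]
[0.032, 0.177, 2.856, 0.0, 0.0, -0.001, 0.0]
```

View pics/w10.png

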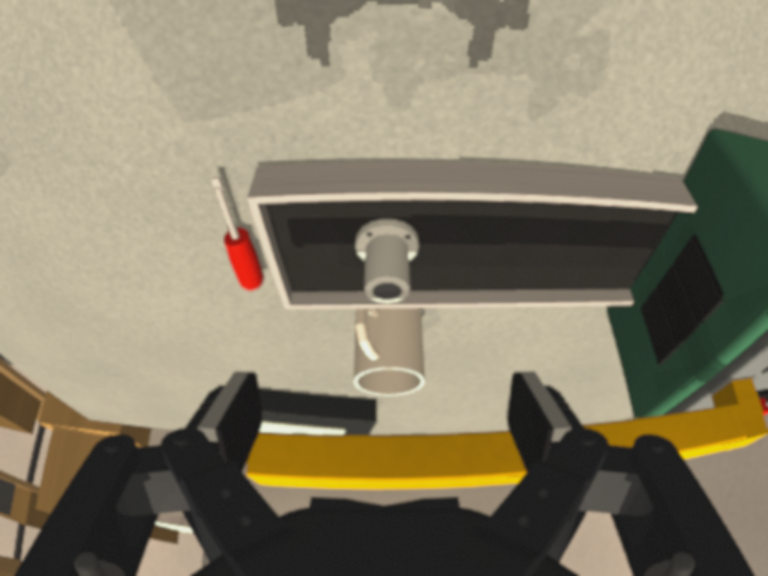

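The top of casting0 is at (387,291) against the predicted (387.1,290.5). Approaching.

>>> jog_arm --deltas '[0.03, 0.17, 2.86, 0, 0, 0, 0, 0.03, 0.17, 2.86, 0, 0, 0, 0, 0.03, 0.17, 2.86, 0, 0, 0, 0, 0.03, 0.17, 2.86, 0, 0, 0, 0, 0.03, 0.17, 2.86, 0, 0, 0, 0]'

```text
t: 11.0
position: [0.5033, -0.1835, 0.0848]
tool_rot: [0.326, 0.945, 0.0, 0.001]
contact_force: [-0.7, 0.6, -0.2]
grip_width: 0.0856
```

>>> jog_arm --deltas '[0, 0, 2, 0, 0, 0, 0, 0, 0, 0, 0, 0, 0, 0]'

```text
t: 11.25
position: [0.5018, -0.1965, 0.0686]
tool_rot: [0.326, 0.945, 0.0, -0.001]
contact_force: [-0.1, -0.4, -0.0]
grip_width: 0.0856
```

Run:
```python
from h import *
Rt=lean(38);a=Rt.as_matrix()[:,2]
T=pose();im=manip.get_image('wrist');cv2.imwrite('pics/w11.png',cv2.resize(im[:,:,::-1],None,fx=1.5,fy=1.5))
plan(np.array([.502,-.210,.054])+a*(.019),Rt,2)
```

```text
t 11.3 q [ 0.0275  0.5232  2.0457 -0.9502  0.8607  0.7743] pos [ 0.5022 -0.1962  0.0693] F [ 0.8294 -0.3048  0.0767] w 0.08525016082092612
[-0.008, 0.068, 1.979, 0.001, 0.0, 0.0, 0.0]
[-0.008, 0.07, 1.978, 0.001, 0.0, 0.0, 0.0]
```

View pics/w11.png

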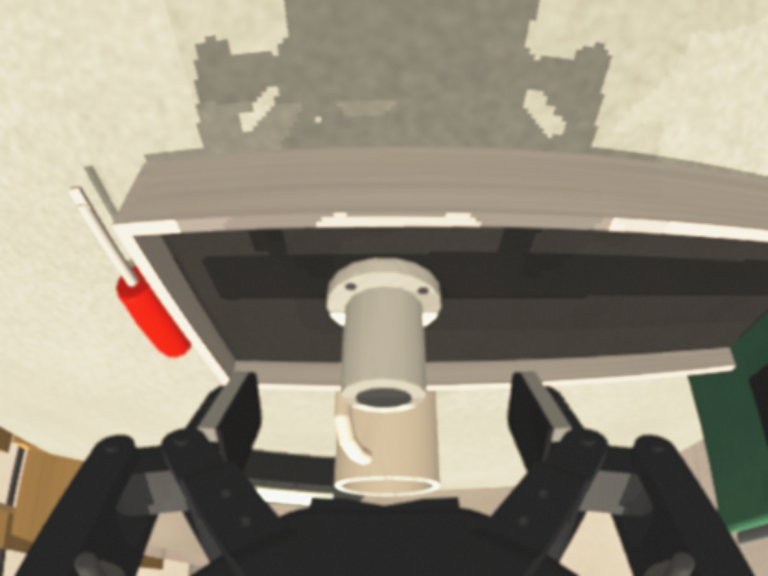

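The barrel is centred at x≈384. Finishing the approach and closing.

>>> jog_arm --deltas '[0, 0.05, 1.98, 0, 0, 0, 0, 0, 0.05, 1.98, 0, 0, 0, 0, 0, 0, 0, 0, 0, 0, 0]'

```text
t: 11.68
position: [0.502, -0.2216, 0.039]
tool_rot: [0.326, 0.945, -0.0, -0.0]
contact_force: [-0.5, -0.3, 0.3]
grip_width: 0.0852
```

>>> jog_arm --deltas '[0, 0, 0, 0, 0, 0, 0.4, 0, 0, 0, 0, 0, 0, 0.7, 0, 0, 0, 0, 0, 0, 1, 0, 0, 0, 0, 0, 0, 1, 0, 0, 0, 0, 0, 0, 1]' --squeeze 50

```text
t: 12.3
position: [0.5025, -0.2215, 0.0396]
tool_rot: [0.327, 0.945, 0.0, 0.001]
contact_force: [-1.6, 3.9, 6.3]
grip_width: 0.0327
```

Run:
```python
from h import *
Rt=lean(38);a=Rt.as_matrix()[:,2]
T=pose();im=manip.get_image('wrist');cv2.imwrite('pics/w12.png',cv2.resize(im[:,:,::-1],None,fx=1.5,fy=1.5))
plan(np.array([.502,-.210,.054])+a*(.019-.15),Rt,5,1)
```

```text
t 12.35 q [-0.0227  0.5806  2.0502 -1.029   0.8042  0.8268] pos [ 0.5025 -0.2215  0.0396] F [-0.9372  3.9064  6.0224] w 0.03263421678792763
[-0.007, 0.003, -2.988, 0.0, -0.0, -0.0, 1.0]
[-0.008, 0.002, -2.988, 0.0, -0.0, -0.0, 1.0]
[-0.008, 0.001, -2.988, 0.0, -0.0, -0.0, 1.0]
[-0.009, -0.001, -2.988, 0.0, -0.0, -0.0, 1.0]
[-0.009, -0.002, -2.988, 0.0, -0.0, -0.0, 1.0]
```

View pics/w12.png

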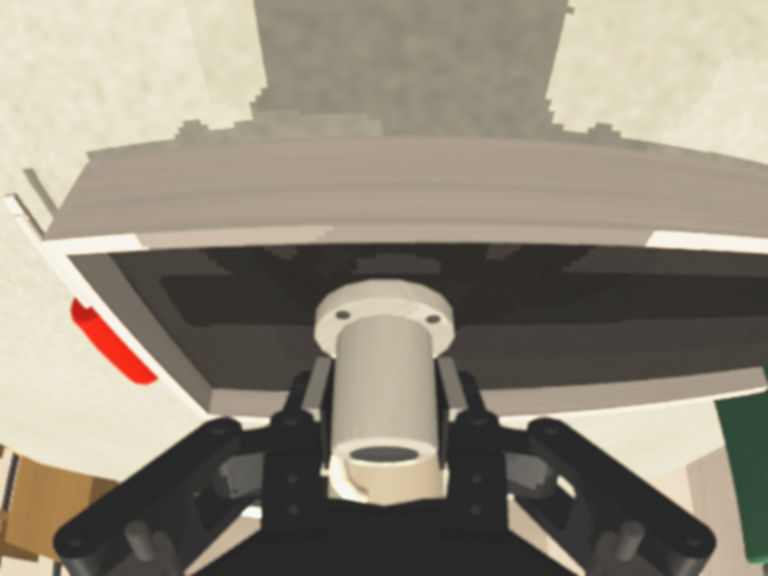

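Gripped. Retreating and moving to the tote.

>>> jog_arm --deltas '[0, 0, -1.5, 0, 0, 0, 1, 0, 0, -3, 0, 0, 0, 1, 0, 0, -3.5, 0, 0, 0, 1, 0, 0, -3.5, 0, 0, 0, 1, 0, 0, -3.5, 0, 0, 0, 1]'

```text
t: 12.98
position: [0.5016, -0.1277, 0.1582]
tool_rot: [0.326, 0.945, 0.0, 0.0]
contact_force: [0.6, 0.2, -2.2]
grip_width: 0.033
```

Run:
```python
from h import *
Rt=lean(38);a=Rt.as_matrix()[:,2]
plan(np.array([.475,.198,.16])+a*(.019),Rt,10,1)
```

```text
t 12.97 q [ 0.1619  0.3711  1.9996 -0.7758  1.052   0.6567] pos [ 0.5016 -0.1277  0.1582] F [ 0.5513  0.1886 -2.2088] w 0.032973918508710766
[-0.265, -2.555, -1.831, 0.0, -0.0, 0.0, 1.0]
[-0.265, -2.555, -1.831, 0.0, -0.0, 0.0, 1.0]
[-0.265, -2.555, -1.831, 0.0, -0.0, 0.0, 1.0]
[-0.266, -2.555, -1.831, 0.0, -0.0, 0.0, 1.0]
[-0.266, -2.555, -1.83, 0.0, -0.0, 0.0, 1.0]
[-0.266, -2.555, -1.83, 0.0, -0.0, 0.0, 1.0]
[-0.266, -2.555, -1.83, 0.0, -0.0, 0.0, 1.0]
[-0.266, -2.556, -1.83, 0.0, -0.0, 0.0, 1.0]
[-0.266, -2.556, -1.83, 0.0, -0.0, 0.0, 1.0]
[-0.266, -2.556, -1.83, 0.0, -0.0, 0.0, 1.0]
```

>>> jog_arm --deltas '[-0.26, -2.5, -1.75, 0, 0, 0, 1, -0.26, -2.55, -1.8, 0, 0, 0, 1, -0.26, -2.55, -1.8, 0, 0, 0, 1, -0.26, -2.55, -1.8, 0, 0, 0, 1, -0.26, -2.55, -1.8, 0, 0, 0, 1]'

```text
t: 13.6
position: [0.4884, 0.0277, 0.1494]
tool_rot: [0.326, 0.945, 0.0, -0.0]
contact_force: [-0.1, -0.5, -1.6]
grip_width: 0.0327
```

>>> jog_arm --deltas '[-0.26, -2.55, -1.8, 0, 0, 0, 1, -0.26, -2.55, -1.8, 0, 0, 0, 1, -0.26, -2.55, -1.8, 0, 0, 0, 1, -0.26, -2.55, -1.8, 0, 0, 0, 1, -0.26, -2.5, -1.7, 0, 0, 0, 1]'

```text
t: 14.22
position: [0.4752, 0.1826, 0.141]
tool_rot: [0.326, 0.945, 0.0, -0.0]
contact_force: [0.5, 0.2, -1.1]
grip_width: 0.0331
```

Run:
```python
from h import *
Rt=lean(38);a=Rt.as_matrix()[:,2]
T=pose();im=manip.get_image('wrist');cv2.imwrite('pics/w13.png',cv2.resize(im[:,:,::-1],None,fx=1.5,fy=1.5))
plan(np.array([.475,.198,.08])+a*(.019),Rt,4,1)
```

```text
t 14.28 q [ 0.693   0.5325  1.7658 -0.5081  1.3359  0.9377] pos [0.4754 0.186  0.1405] F [ 0.6914  4.523  -1.9525] w 0.03273311892670927
[-0.011, -1.165, 1.485, -0.001, -0.0, 0.0, 1.0]
[-0.011, -1.166, 1.485, -0.001, -0.0, 0.0, 1.0]
[-0.011, -1.167, 1.484, -0.001, -0.0, 0.0, 1.0]
[-0.011, -1.168, 1.483, -0.001, -0.0, 0.0, 1.0]
```

View pics/w13.png

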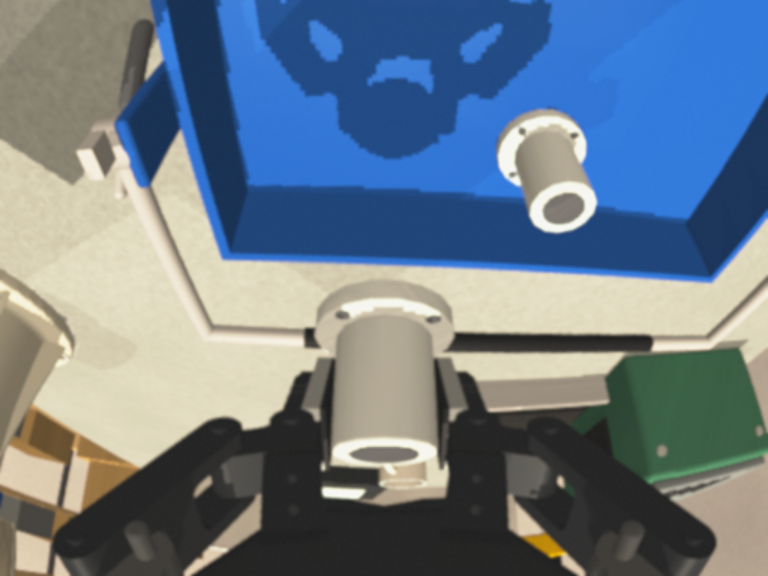

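The first casting stands at (545,160), to the right of the held one with room to spare. Lowering.

>>> jog_arm --deltas '[0, -1.16, 1.48, 0, 0, 0, 1, 0, -1.16, 1.48, 0, 0, 0, 1, 0, -1.16, 1.48, 0, 0, 0, 1, 0, -1.16, 1.48, 0, 0, 0, 1, 0, 0, 0, 0, 0, 0, 1]'

```text
t: 14.9
position: [0.4752, 0.1798, 0.0638]
tool_rot: [0.327, 0.945, 0.0, -0.001]
contact_force: [-0.6, 0.5, -1.8]
grip_width: 0.0326
```

Run:
```python
from h import *
Rt=lean(38);a=Rt.as_matrix()[:,2]
T=pose();im=manip.get_image('wrist');cv2.imwrite('pics/w14.png',cv2.resize(im[:,:,::-1],None,fx=1.5,fy=1.5))
plan(np.array([.475,.198,.048])+a*(.019),Rt,4,1)
```

```text
t 14.95 q [ 0.6864  0.6436  1.7928 -0.5332  1.2196  1.0063] pos [0.4757 0.1802 0.0647] F [-0.1842  0.2779 -2.8885] w 0.032710580216115455
[-0.015, -0.609, 0.529, 0.001, 0.0, 0.0, 1.0]
[-0.016, -0.608, 0.529, 0.001, 0.0, 0.0, 1.0]
[-0.016, -0.608, 0.529, 0.001, 0.0, 0.0, 1.0]
[-0.016, -0.608, 0.53, 0.001, 0.0, 0.0, 1.0]
```

View pics/w14.png

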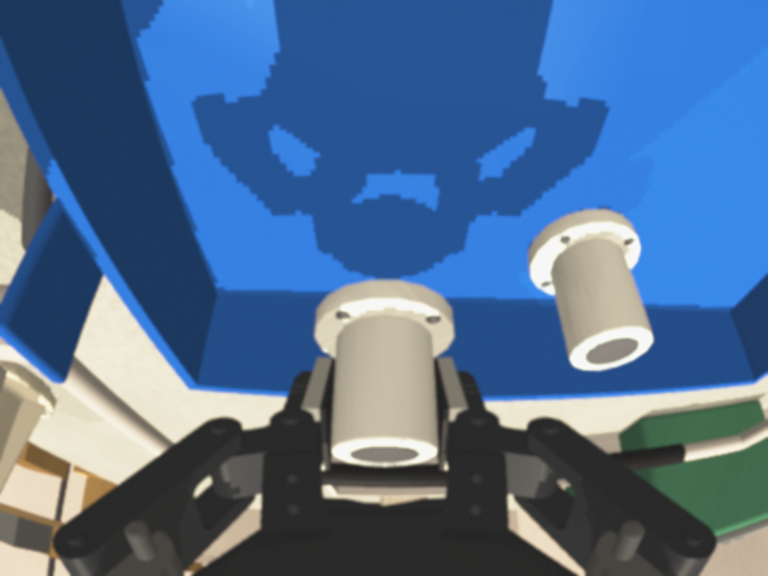

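>>> jog_arm --deltas '[0, -0.56, 0.53, 0, 0, 0, 1, 0, -0.56, 0.53, 0, 0, 0, 1, 0, -0.56, 0.53, 0, 0, 0, 1, 0, -0.45, 0.46, 0, 0, 0, 1, 0, 0, 0, 0, 0, 0, 1]'

```text
t: 15.58
position: [0.4757, 0.1848, 0.0356]
tool_rot: [0.327, 0.945, 0.0, -0.0]
contact_force: [-0.6, -0.9, -2.4]
grip_width: 0.0328
```

>>> jog_arm --deltas '[0, -0.12, 0.16, 0, 0, 0, 1, 0, -0.12, 0.16, 0, 0, 0, 1, 0, 0, 0, 0, 0, 0, 1]'

```text
t: 15.95
position: [0.476, 0.1848, 0.0321]
tool_rot: [0.326, 0.945, 0.0, -0.0]
contact_force: [-0.5, -0.0, -1.2]
grip_width: 0.0327
```

>>> jog_arm --deltas '[0, -0.03, 0.04, 0, 0, 0, 1, 0, 0, 0, 0, 0, 0, 1]'

```text
t: 16.2
position: [0.476, 0.1848, 0.0317]
tool_rot: [0.326, 0.945, -0.0, 0.0]
contact_force: [-0.1, 0.5, -1.3]
grip_width: 0.033
```

>>> jog_arm --deltas '[0, -0.06, 0.08, 0, 0, 0, 1, 0, 0, 0, 0, 0, 0, 1]'

```text
t: 16.45
position: [0.476, 0.1848, 0.0306]
tool_rot: [0.326, 0.945, -0.0, -0.0]
contact_force: [0.9, 0.4, -2.3]
grip_width: 0.0327
```

>>> jog_arm --deltas '[0, -0.03, 0.04, 0, 0, 0, 1, 0, 0, 0, 0, 0, 0, 1]'

```text
t: 16.7
position: [0.476, 0.1848, 0.0301]
tool_rot: [0.326, 0.945, 0.0, -0.0]
contact_force: [-0.8, 1.4, -2.6]
grip_width: 0.0328
```

>>> jog_arm --deltas '[0, -0.03, 0.04, 0, 0, 0, 1, 0, 0, 0, 0, 0, 0, 1]'

```text
t: 16.95
position: [0.476, 0.1848, 0.0296]
tool_rot: [0.326, 0.945, -0.0, 0.0]
contact_force: [-0.1, 0.1, -1.5]
grip_width: 0.033
```

>>> jog_arm --deltas '[0, -0.03, 0.04, 0, 0, 0, 1, 0, 0, 0, 0, 0, 0, 1]'

```text
t: 17.2
position: [0.476, 0.1848, 0.0296]
tool_rot: [0.327, 0.945, -0.0, 0.0]
contact_force: [-0.8, 1.5, 5.7]
grip_width: 0.0329
```

>>> jog_arm --deltas '[0, -0.02, 0.02, 0, 0, 0, 1, 0, 0, 0, 0, 0, 0, 1]'

```text
t: 17.45
position: [0.476, 0.1848, 0.0296]
tool_rot: [0.327, 0.945, -0.0, 0.0]
contact_force: [-2.2, 1.6, 8.4]
grip_width: 0.0328
```

Contact at the expected height. Releasing.

>>> jog_arm --deltas '[0, 0, 0, 0, 0, 0, 0.55, 0, 0, 0, 0, 0, 0, 0.3, 0, 0, 0, 0, 0, 0, 0.1, 0, 0, 0, 0, 0, 0, 0, 0, 0, 0, 0, 0, 0, 0]'

```text
t: 18.08
position: [0.476, 0.1848, 0.0288]
tool_rot: [0.326, 0.945, 0.0, -0.0]
contact_force: [-0.1, 0.2, -0.3]
grip_width: 0.0861
```

>>> jog_arm --deltas '[0, 0, -2, 0, 0, 0, 0, 0, 0, -3.5, 0, 0, 0, 0, 0, 0, -3.5, 0, 0, 0, 0, 0, 0, -3.5, 0, 0, 0, 0, 0, 0, -3.5, 0, 0, 0, 0]'

```text
t: 18.7
position: [0.4758, 0.2852, 0.1569]
tool_rot: [0.326, 0.945, 0.0, 0.0]
contact_force: [0.3, 0.4, 0.4]
grip_width: 0.0853
```

Run:
```python
from h import *
T=pose();im=manip.get_image('wrist');cv2.imwrite('pics/w15.png',cv2.resize(im[:,:,::-1],None,fx=1.5,fy=1.5))
plan(np.array([.54,.13,.27]),lean(0,87),10,0)
plan(np.array([.54,.13,.27]),lean(0,-93),10,0)
```

```text
t 18.75 q [ 0.8067  0.5966  1.5893 -0.4437  1.4735  0.969 ] pos [0.4773 0.2886 0.1601] F [1.4636 1.6305 2.6333] w 0.08564819243179549
[0.63, 1.926, 0.107, 0.053, 0.05, -0.146, 0.0]
[0.34, 2.0, 0.026, 0.053, 0.05, -0.146, 0.0]
[0.046, 2.027, -0.071, 0.053, 0.05, -0.146, 0.0]
[-0.242, 2.006, -0.183, 0.053, 0.05, -0.146, 0.0]
[-0.518, 1.937, -0.306, 0.053, 0.05, -0.146, 0.0]
[-0.774, 1.823, -0.438, 0.053, 0.05, -0.146, 0.0]
[-1.004, 1.666, -0.575, 0.053, 0.05, -0.146, 0.0]
[-1.202, 1.471, -0.713, 0.053, 0.05, -0.146, 0.0]
[-1.361, 1.242, -0.849, 0.053, 0.05, -0.146, 0.0]
[-1.479, 0.986, -0.978, 0.053, 0.05, -0.146, 0.0]
t 18.75 q [ 0.8067  0.5966  1.5893 -0.4437  1.4735  0.969 ] pos [0.4773 0.2886 0.1601] F [1.4636 1.6305 2.6333] w 0.08564819243179549
[0.63, 1.926, 0.107, 0.05, -0.054, 0.156, 0.0]
[0.923, 1.806, -0.029, 0.05, -0.054, 0.156, 0.0]
[1.187, 1.636, -0.173, 0.05, -0.054, 0.156, 0.0]
[1.412, 1.421, -0.32, 0.05, -0.054, 0.156, 0.0]
[1.593, 1.166, -0.466, 0.05, -0.054, 0.156, 0.0]
[1.724, 0.88, -0.607, 0.05, -0.054, 0.156, 0.0]
[1.801, 0.571, -0.738, 0.05, -0.054, 0.156, 0.0]
[1.822, 0.248, -0.856, 0.05, -0.054, 0.156, 0.0]
[1.787, -0.08, -0.958, 0.05, -0.054, 0.156, 0.0]
[1.695, -0.402, -1.039, 0.05, -0.054, 0.156, 0.0]
```

View pics/w15.png

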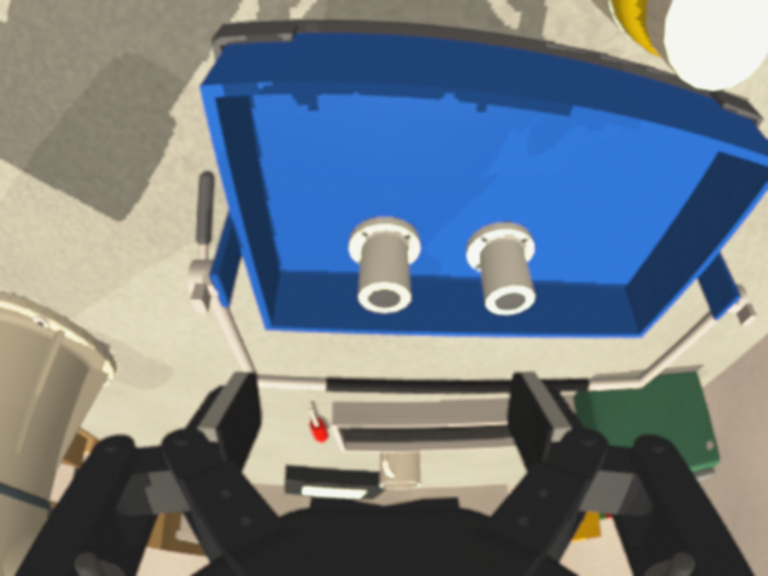

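Both castings stand side by side on the tote floor, tops at (384,297) and (510,299). Now the handle: I'm turning the tool upright with the jaws across the grip bar.

>>> jog_arm --deltas '[0.63, 1.93, 0.1, 0.05, -0.054, 0.156, 0, 0.92, 1.8, -0.03, 0.05, -0.054, 0.156, 0, 1.19, 1.64, -0.17, 0.05, -0.054, 0.156, 0, 1.41, 1.42, -0.32, 0.05, -0.054, 0.156, 0, 1.6, 1.17, -0.47, 0.05, -0.054, 0.156, 0]'

```text
t: 19.38
position: [0.5078, 0.2046, 0.2114]
tool_rot: [0.18, 0.898, -0.402, -0.0]
contact_force: [-0.0, 0.3, -0.4]
grip_width: 0.0852
```

>>> jog_arm --deltas '[1.72, 0.88, -0.6, 0.05, -0.054, 0.156, 0, 1.8, 0.57, -0.74, 0.05, -0.054, 0.156, 0, 1.82, 0.25, -0.86, 0.05, -0.054, 0.156, 0, 1.79, -0.08, -0.96, 0.05, -0.054, 0.156, 0, 1.7, -0.4, -1.04, 0.05, -0.054, 0.156, 0]'

```text
t: 20.0
position: [0.5392, 0.1252, 0.2668]
tool_rot: [-0.003, -0.685, 0.728, 0.0]
contact_force: [-0.6, -0.3, 1.5]
grip_width: 0.0852
```

Run:
```python
from h import *
T=pose();im=manip.get_image('wrist');cv2.imwrite('pics/w16.png',cv2.resize(im[:,:,::-1],None,fx=1.5,fy=1.5))
print(T,proj('wrist',[.5377,.108,.085],T)*1.5)
plan(np.array([.5377,.108,.16]),lean(0,-93),4,.4)
```

```text
[[-0.0611 -0.9981 -0.0043  0.5392]
 [-0.9981  0.0611 -0.0028  0.1252]
 [ 0.0031  0.0041 -1.      0.2668]
 [ 0.      0.      0.      1.    ]] [407.7804 261.2146]
t 20.05 q [ 0.2228  0.2076  1.7458 -0.0017  1.1887  1.8634] pos [0.5398 0.1233 0.2684] F [-0.5834 -2.8312  0.968 ] w 0.08552632730980533
[0.381, 0.025, 2.711, -0.0, -0.0, -0.004, 0.4]
[0.382, 0.027, 2.711, -0.0, -0.0, -0.004, 0.4]
[0.383, 0.028, 2.711, -0.0, -0.0, -0.004, 0.4]
[0.384, 0.03, 2.71, -0.0, -0.0, -0.004, 0.4]
```

View pics/w16.png

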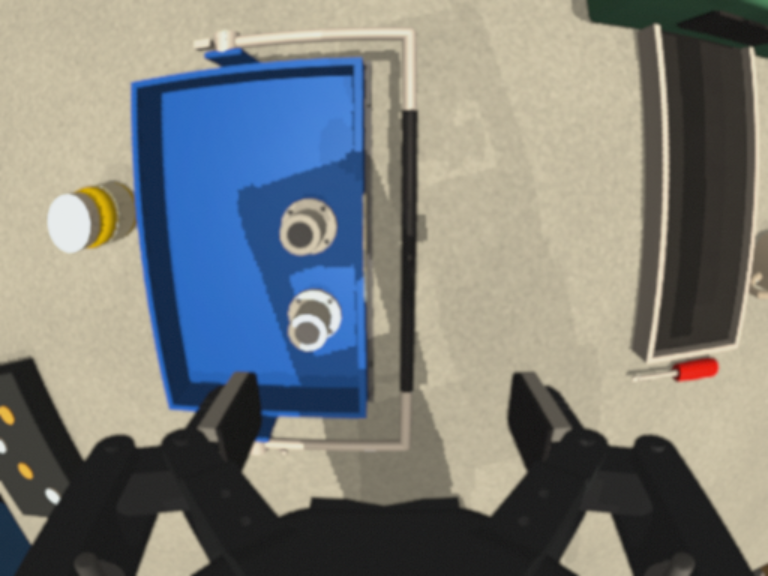

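The bar runs from (410,111) to (407,390). The tray is empty. I'll refine the bar position from these ends.

Run:
```python
from h import *
T=np.array([[-0.0611,-.9981,-.0043,.5392],[-.9981,.0611,-.0028,.1252],[.0031,.0041,-1,.2668],[0,0,0,1]])
T=pose()
for p in [(410,111),(409,250),(407,390)]: print(onz('wrist',(p[0]/1.5,p[1]/1.5),.085,T))
im=cv2.imread('pics/w16.png');print([ [int(c) for c in np.where(im[r,395:425].max(1)<70)[0]+395] for r in (130,250,370)])
```

```text
[0.6498 0.0978 0.085 ]
[0.5471 0.1049 0.085 ]
[0.4289 0.1125 0.085 ]
[[403, 404, 405, 406, 407, 408, 409, 410, 411, 412, 413, 414, 415], [402, 403, 404, 405, 406, 407, 408, 409, 410, 411, 412, 413, 414], [401, 402, 403, 404, 405, 406, 407, 408, 409, 410, 411, 412]]
```

Run:
```python
from h import *
plan(np.array([.539,.1065,.11]),lean(0,-93.5),5,.5)
```

```text
t 20.05 q [ 0.2228  0.2076  1.7458 -0.0017  1.1887  1.8634] pos [0.5398 0.1233 0.2684] F [-0.5834 -2.8312  0.968 ] w 0.08552632730980533
[0.331, -0.008, 3.169, -0.0, -0.0, -0.002, 0.5]
[0.332, -0.008, 3.169, -0.0, -0.0, -0.002, 0.5]
[0.333, -0.007, 3.169, -0.0, -0.0, -0.002, 0.5]
[0.334, -0.006, 3.168, -0.0, -0.0, -0.002, 0.5]
[0.335, -0.006, 3.168, -0.0, -0.0, -0.002, 0.5]
```

>>> jog_arm --deltas '[0.33, 0, 3.2, 0, 0, -0.002, 0.5, 0.33, 0, 3.2, 0, 0, -0.002, 0.5, 0.33, 0, 3.2, 0, 0, -0.002, 0.5, 0.33, 0, 3.2, 0, 0, -0.002, 0.5, 0.33, 0, 3, 0, 0, -0.002, 0.5]'

```text
t: 20.68
position: [0.5369, 0.1087, 0.107]
tool_rot: [-0.004, -0.691, 0.723, 0.001]
contact_force: [1.2, 0.6, -0.8]
grip_width: 0.0426
```

Run:
```python
from h import *
T=pose();im=manip.get_image('wrist');cv2.imwrite('pics/w17.png',cv2.resize(im[:,:,::-1],None,fx=1.5,fy=1.5))
plan(np.array([.539,.1065,.068]),lean(0,-93.5),3,.5)
print(pose())
```

```text
t 20.73 q [ 0.1988  0.3959  1.9013 -0.0049  0.8574  1.8169] pos [0.5345 0.1079 0.1035] F [-2.7516 -0.2191 -3.021 ] w 0.042466508320348616
[0.032, -0.164, 1.18, 0.004, -0.002, 0.006, 0.5]
[0.034, -0.16, 1.181, 0.004, -0.002, 0.006, 0.5]
[0.036, -0.156, 1.181, 0.004, -0.002, 0.006, 0.5]
[[-0.0441 -0.999  -0.012   0.5345]
 [-0.999   0.0442 -0.0062  0.1079]
 [ 0.0067  0.0117 -0.9999  0.1035]
 [ 0.      0.      0.      1.    ]]
```

View pics/w17.png

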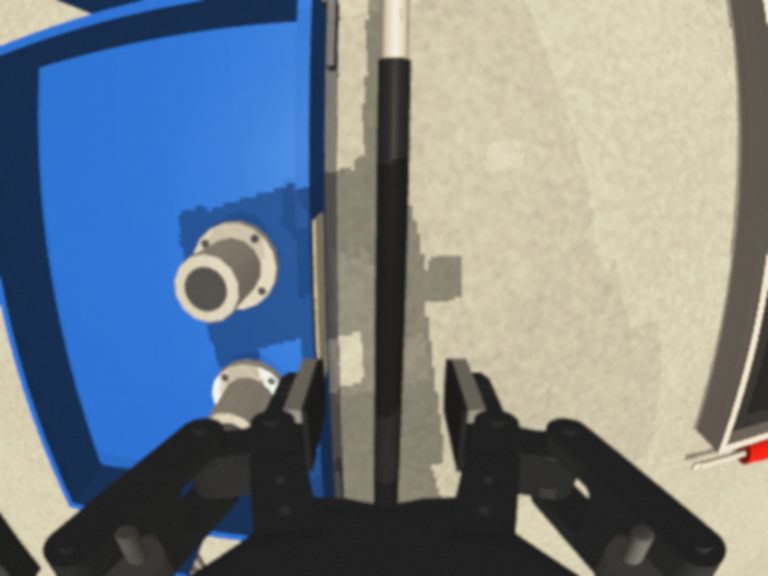

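The bar runs between the pads (col ~389). Descending and closing.

>>> jog_arm --deltas '[0.03, -0.1, 1.18, 0, 0, 0, 0.5, 0.03, -0.1, 1.18, 0, 0, 0, 0.5, 0.03, -0.1, 1.18, 0, 0, 0, 0.5, 0, 0, 0, 0, 0, 0, 0.5]'

```text
t: 21.22
position: [0.5392, 0.1068, 0.0714]
tool_rot: [-0.005, -0.69, 0.723, 0.001]
contact_force: [0.7, -0.3, -0.3]
grip_width: 0.0427
```

>>> jog_arm --deltas '[0, 0, 0, 0, 0, 0, 0.7, 0, 0, 0, 0, 0, 0, 0.85, 0, 0, 0, 0, 0, 0, 1, 0, 0, 0, 0, 0, 0, 1]' --squeeze 25

```text
t: 21.72
position: [0.5399, 0.1066, 0.0725]
tool_rot: [-0.004, -0.69, 0.723, 0.0]
contact_force: [0.0, -4.6, 5.2]
grip_width: 0.0112
```

Run:
```python
from h import *
T=pose();im=manip.get_image('wrist');cv2.imwrite('pics/w18.png',cv2.resize(im[:,:,::-1],None,fx=1.5,fy=1.5))
s=manip.observe();print(s['position'],s['contact_force'],s['grip_width'],T[:3,:3])
```

```text
[0.5399 0.1066 0.0725] [-0.759  -3.8926  6.61  ] 0.011099394371876235 [[-0.0466 -0.9989 -0.0063]
 [-0.9989  0.0466 -0.0054]
 [ 0.0057  0.006  -1.    ]]
```

View pics/w18.png

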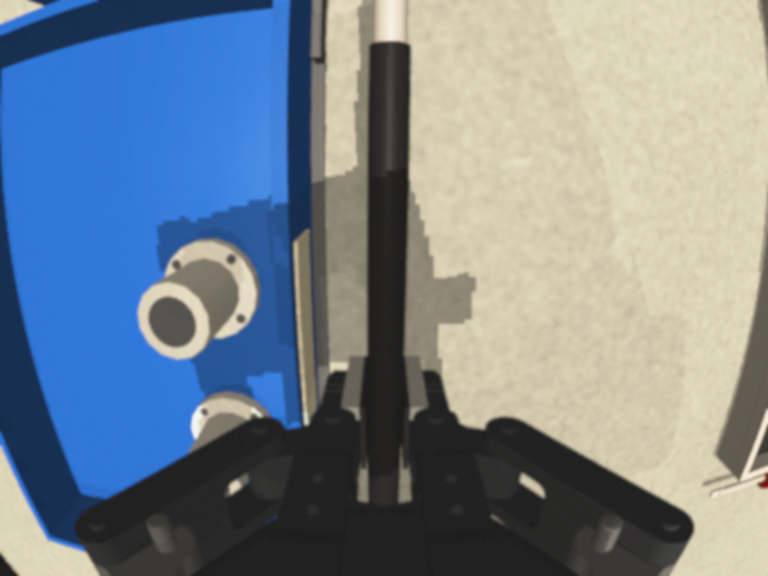

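The bar is held (11 mm wide). Swinging it along the 135 mm arc.

>>> jog_arm --deltas '[-0.1, 0, -1.68, 0, 0, 0, 1, -0.31, 0, -1.66, 0, 0, 0, 1, -0.52, 0, -1.6, 0, 0, 0, 1]' --squeeze 35

```text
t: 22.15
position: [0.5403, 0.115, 0.1214]
tool_rot: [-0.005, -0.691, 0.723, -0.0]
contact_force: [3.2, -9.0, -3.4]
grip_width: 0.0105
```

>>> jog_arm --deltas '[-0.71, 0, -1.53, 0, 0, 0, 1, -0.9, 0, -1.43, 0, 0, 0, 1, -1.07, 0, -1.3, 0, 0, 0, 1]'

```text
t: 22.52
position: [0.5418, 0.1399, 0.1648]
tool_rot: [-0.007, -0.691, 0.723, -0.002]
contact_force: [-0.8, -21.0, 11.9]
grip_width: 0.0107
```

Run:
```python
from h import *
T=pose();im=manip.get_image('scene');cv2.imwrite('pics/s19.png',cv2.resize(im[60:300,200:420,::-1],None,fx=2.5,fy=2.5))
s=manip.observe();print(s['t'],s['position'],s['contact_force'],s['grip_width'],s['qpos'])
p=s['position']+[0,0,.0125]; th=np.arctan2(p[2]-.085,.135+.1066-p[1]);print(th,np.hypot(p[2]-.085,.2416-p[1]))
```

```text
22.575 [0.5419 0.1412 0.1664] [ -5.2409 -20.8184  15.0606] 0.010552215129955992 [ 0.2572  0.3299  1.8277 -0.0098  0.9935  1.879 ]
0.7516619266514043 0.13744343530528425
```

View pics/s19.png

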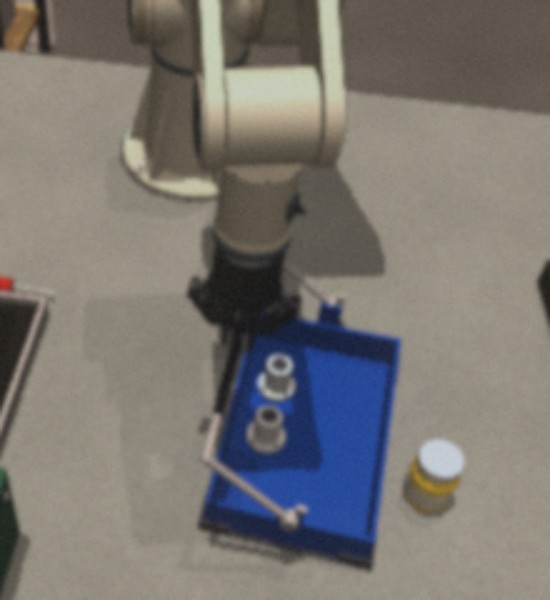

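The force on the tool is radially outward, about 25 N, so my arc runs slightly inside the true one. I'm correcting outward by ~2.5 mm.

>>> jog_arm --deltas '[0.18, 0, -0.17, 0, 0, 0, 1, -1.22, 0, -1.16, 0, 0, 0, 1]'

```text
t: 22.82
position: [0.5424, 0.1512, 0.1772]
tool_rot: [-0.006, -0.69, 0.723, -0.001]
contact_force: [0.4, -13.3, 7.0]
grip_width: 0.0104
```

>>> jog_arm --deltas '[-1.28, 0, -1.1, 0, 0, 0, 1, -1.45, 0, -0.88, 0, 0, 0, 1]'

```text
t: 23.08
position: [0.5442, 0.1799, 0.198]
tool_rot: [-0.005, -0.69, 0.723, -0.001]
contact_force: [-0.7, -8.8, 7.7]
grip_width: 0.0104
```

>>> jog_arm --deltas '[-1.55, 0, -0.7, 0, 0, 0, 1, -1.6, 0, -0.45, 0, 0, 0, 1]'

```text
t: 23.32
position: [0.546, 0.2129, 0.2091]
tool_rot: [-0.004, -0.69, 0.723, -0.0]
contact_force: [3.4, -0.1, -5.8]
grip_width: 0.0103
```

>>> jog_arm --deltas '[-1.2, 0, -0.1, 0, 0, 0, 1, -0.6, 0, 0, 0, 0, 0, 1, 0, 0, 0, 0, 0, 0, 1]'

```text
t: 23.7
position: [0.5473, 0.2322, 0.2106]
tool_rot: [-0.002, -0.691, 0.723, 0.0]
contact_force: [-0.8, 0.7, 12.0]
grip_width: 0.0104
```

Run:
```python
from h import *
im=manip.get_image('scene');cv2.imwrite('pics/s20.png',cv2.resize(im[60:300,200:420,::-1],None,fx=2.5,fy=2.5))
im=manip.get_image('side');cv2.imwrite('pics/s21.png',cv2.resize(im[60:260,130:340,::-1],None,fx=3,fy=3))
s=manip.observe();print(s['t'],s['position'],s['contact_force'],s['grip_width'],s['qpos'])
```

```text
23.8 [0.5473 0.2319 0.2106] [-1.1483  0.4884 11.9082] 0.010254741715936003 [ 0.399   0.3288  1.7176 -0.0012  1.1001  2.0168]
```

View pics/s20.png

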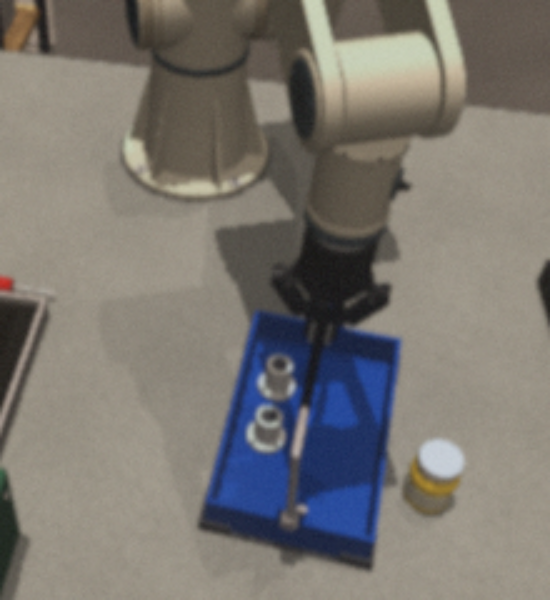

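View pics/s21.png

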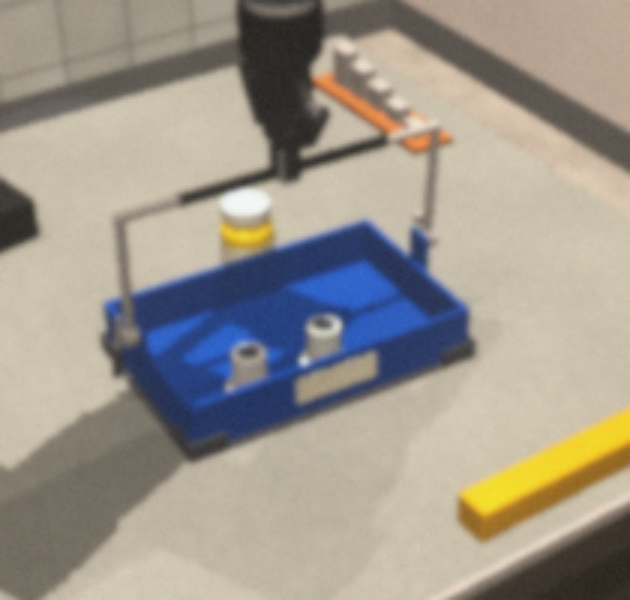

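The handle is nearly upright. One more nudge to the stop, relieving the vertical load, then open.

>>> jog_arm --deltas '[-0.3, 0, -0.1, 0, 0, 0, 1, -0.3, 0, 0, 0, 0, 0, 1, 0, 0, 0, 0, 0, 0, 1]'

```text
t: 24.18
position: [0.5476, 0.2375, 0.2109]
tool_rot: [-0.003, -0.691, 0.723, 0.0]
contact_force: [2.4, -0.2, 9.4]
grip_width: 0.0104
```

>>> jog_arm --deltas '[-0.2, 0, -0.05, 0, 0, 0, 1, 0, 0, 0, 0, 0, 0, 1]'

```text
t: 24.42
position: [0.5476, 0.2393, 0.2108]
tool_rot: [-0.003, -0.69, 0.723, 0.0]
contact_force: [4.7, 0.1, 4.2]
grip_width: 0.01
```

>>> jog_arm --deltas '[0, 0, 0, 0, 0, 0, 0.85, 0, 0, 0, 0, 0, 0, 0.7, 0, 0, 0, 0, 0, 0, 0.5, 0, 0, 0, 0, 0, 0, 0.3, 0, 0, 0, 0, 0, 0, 0.3]'

```text
t: 25.05
position: [0.5465, 0.2387, 0.2103]
tool_rot: [-0.004, -0.69, 0.723, 0.001]
contact_force: [0.4, -0.6, -0.5]
grip_width: 0.0596
```

Run:
```python
from h import *
T=pose();im=manip.get_image('wrist');cv2.imwrite('pics/w22.png',cv2.resize(im[:,:,::-1],None,fx=1.5,fy=1.5))
s=manip.observe();print(s['t'],s['position'],s['contact_force'],s['grip_width'])
```

```text
25.1 [0.5466 0.2386 0.2103] [-0.0514  0.2051  0.8022] 0.05977883249598829
```

View pics/w22.png

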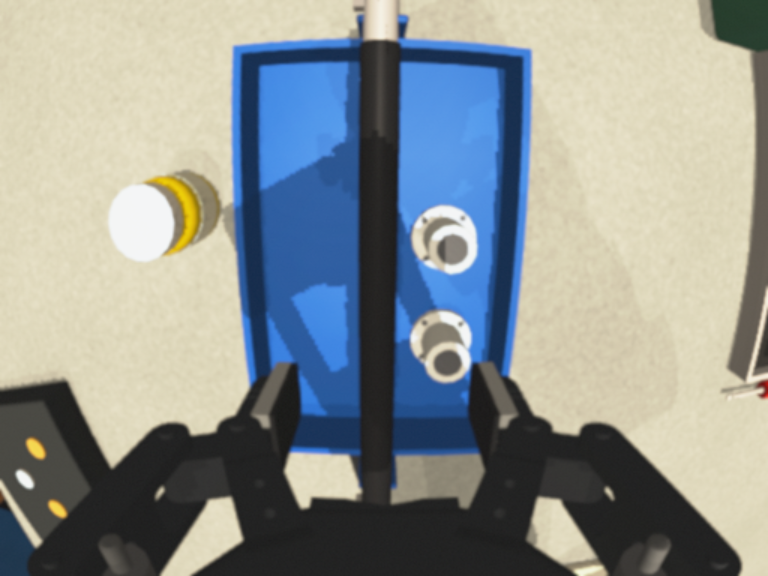

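The bar (col ~379) stays centred over the tote by itself, clear of both pads, and both castings are standing. Withdrawing straight up.

>>> jog_arm --deltas '[0, 0, -1.5, 0, 0, 0, 0.3, 0, 0, -3, 0, 0, 0, 0.3, 0, 0, -4, 0, 0, 0, 0.3, 0, 0, -4, 0, 0, 0, 0.3, 0, 0, -2, 0, 0, 0, 0.3]'

```text
t: 25.72
position: [0.5484, 0.2397, 0.3593]
tool_rot: [-0.002, -0.69, 0.723, -0.0]
contact_force: [-0.0, -0.9, -0.4]
grip_width: 0.0596
```

>>> jog_arm --deltas '[0, 2, 0, 0, 0, 0, 0.3, 0, 4, 0, 0, 0, 0, 0.3, 0, 4, 0, 0, 0, 0, 0.3, 0, 1, 0, 0, 0, 0, 0.3, 0, 0, 0, 0, 0, 0, 0.3]'

```text
t: 26.35
position: [0.437, 0.2446, 0.3561]
tool_rot: [-0.004, -0.691, 0.723, 0.0]
contact_force: [0.9, -0.2, -0.1]
grip_width: 0.0597
```

Run:
```python
from h import *
T=pose();im=manip.get_image('scene');cv2.imwrite('pics/s30.png',cv2.resize(im[100:320,130:420,::-1],None,fx=2.7,fy=2.7))
im=manip.get_image('side');cv2.imwrite('pics/s31.png',cv2.resize(im[60:340,130:460,::-1],None,fx=2.1,fy=2.1))
im=manip.get_image('wrist');cv2.imwrite('pics/w32.png',cv2.resize(im[:,:,::-1],None,fx=1.5,fy=1.5))
s=manip.observe();print(s['t'],s['position'],s['contact_force'],s['grip_width'])
print('expected upright bar centre px wrist',proj('wrist',[.546,.2416,.22],T)*1.5)
```

```text
26.5 [0.4385 0.2446 0.3559] [-0.032  -0.1244  0.2776] 0.05980650553542694
expected upright bar centre px wrist [381.3231 105.021 ]
```

View pics/s30.png

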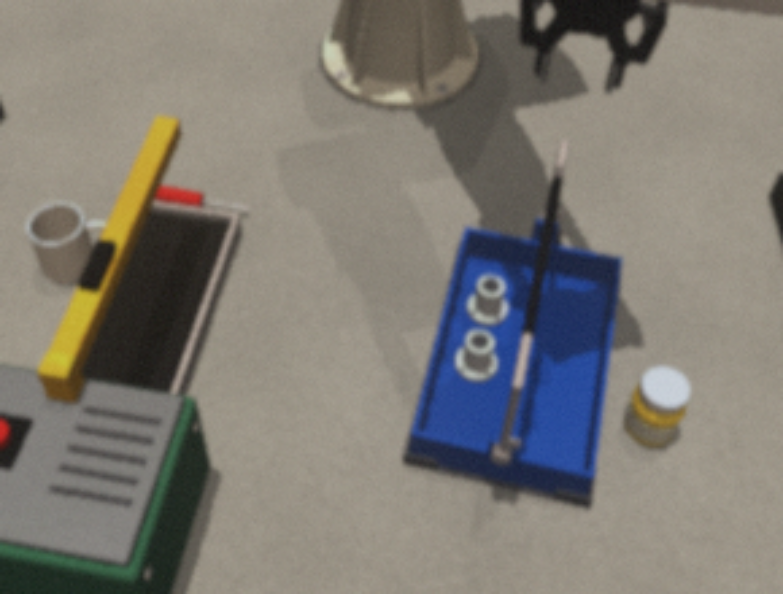

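View pics/s31.png

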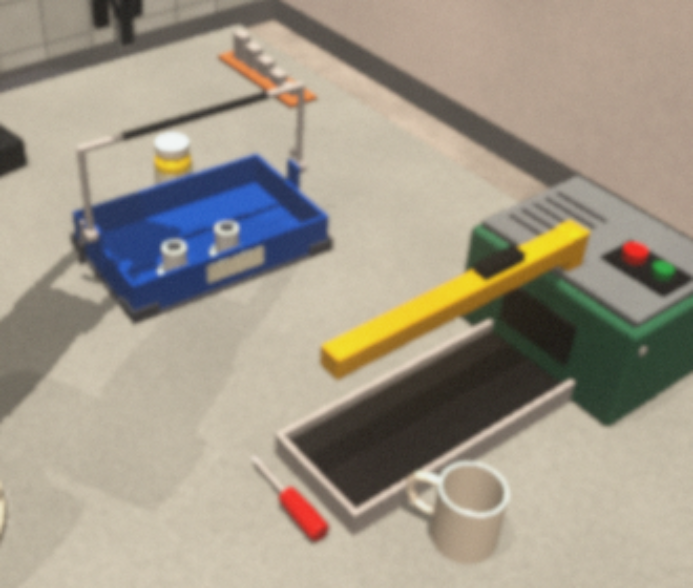

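View pics/w32.png

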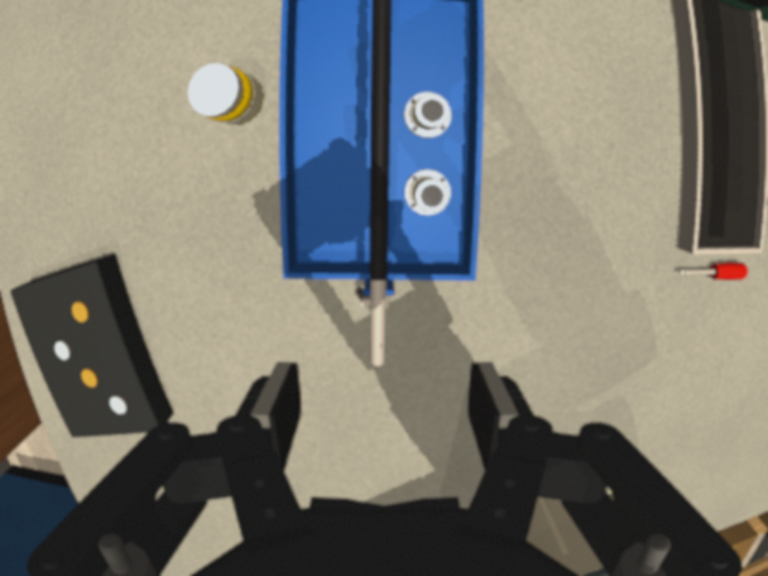

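All three views agree. The handle bar stands upright (col ~381 at row 105, expected 381.3). Both castings are upright side by side at (428,112) and (428,192). The jar, mug and screwdriver haven't moved, and the tray is empty. Handing in.

Run:
```python
from rig import manip
print(manip.finish_job())
```

```text
the job is handed in; nothing more can be done
None
```

I moved both castings into the blue tote and swung the handle upright. I handed the job in at about 26.5 s, under the 72 s limit.

- **Castings:** I reached under the sensor bar from the +y side with the tool leaning 38°. Each casting was lowered until it just touched the tote floor, at about 5–8 N, and then released. They stand side by side on their flanges, about 85 mm apart.
- **Handle:** I gripped the bar and swung it up along its arc. The force reading rose to about 26 N part-way because my path ran slightly inside the true arc. I corrected outward and it fell off.
- **Final checks:** Camera views after I let go and withdrew show the handle staying up by itself. In the wrist picture the bar is at column 381, where 381.3 was predicted for upright. Both castings are standing, the tray is empty, and the jar, mug and screwdriver look unmoved. No contact with the sensor bar showed in the pictures or the force readings.
- **Not checked:** I did not measure the handle angle itself, and I felt no clear end stop before releasing. That it is fully home rests on the pictures alone. No check failed or disagreed.

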